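Zero the counter scale, turn the jar lids over down the chute and lay them on the pan

ROBOT

A 6-joint arm with a two-finger parallel gripper is mounted at the origin on the work surface. World frame = base frame: x ahead of the robot, y to its left, z up, the work surface at z = 0. Lengths are in m, angles in degrees, forces in N, time in s.
With the tool pointing down it reaches from about 0.4 to 0.825 m from the base axis. Payload 7 kg.
Tool frame: the origin (TCP) lies between the finger pads; the fingertips stand ctrl.nose_length ahead of it and the grasp point (between the pads) lies 2 mm behind it (ctrl.nose_length is the distance from the TCP to the fingertips, in m); z points along the fingers, y is the line along which they close (so a half turn about z gives the same grasp; the last joint's range is limited). The gripper opens to 88 mm and grips with 3 to 60 N. Pads are 19 mm wide; open, the fingers measure 130 mm over their backs; the gripper's body (78 mm by 193 mm) begins 47 mm behind the grasp point.
Start: joints at [-48.237, 20.546, 0.682, 0, -70.136, -16.507], TCP at [0.288, -0.61, 0.204] pointing down, gripper open.
Joint ranges: [-176.03, 176.03], [-82.01, 121.73], [-58.28, 71.71], [-173.87, 95.51], [-174.79, -0.11], [-173.66, 173.66]. Speed limits (degrees/s): [136.94, 136.94, 172.46, 180, 180, 180].

INTERFACE

Orientations are given as [roll, pitch, yaw] about the fixed x, y, z axes, in that order (R = Rz(yaw) Ry(pitch) Rx(roll)).
In Python, from plant import ctrl gives the robot as it stands.
- The arm moves only by the tool apply_moves, never from a script. Its argument "commands" is a list of rows, each a list of 3 entries, a list of its own where there are three numbers: the shift along the world's x, y, z in cm, then the turn about the world's z in rad, then the closure, from 0 (fully open) to 1 (shut). In form: [[[x, y, z], turn, jaw], ...]. A call has 1 to 20 rows; each row is the pose to reach, as a shift and turn from the pose commanded when the call began; what a row does not reach only later rows make up. A row lasts 1/12 s, in which the tool goes at most 41.7 mm and 7.16 degrees, less where a joint would pass 70% of its speed; a pose out of reach is approached as far as the arm can. A call with a gripper value outside its range is refused whole. The fingers move at their own pace and stop on an object; the grip force is fixed at half the most. Time passes only in rows, so rows that repeat a pose let the fingers close. It gives the time, the measured TCP pose, the force, the opening and the grip force at its end, in the units of the state.
- ctrl.get_obs(): the state, without advancing time (a new reading comes with each control period).
- ctrl.snapshot(name): name is "scene" or "top" or "wrist"; returns a dict with "img" (480x640x3 uint8, red, green, blue), "fx", "fy", "cx", "cy" (pixels), "dist_coeffs" ([k1, k2, p1, p2, k3] as OpenCV has them; the pictures are not rectified), "T" (4x4, takes a point from camera to world coordinates). Camera axes: x right, y up, looking along -z (the intrinsics and any distortion apply to the point x, -y, -z); pixel columns grow to the right and rows downward; lengths in m; the calibration is good to about 2 mm. A picture is of the moment at which its call begins. There is no depth.
- ctrl.close_job(): hands the job in; it is judged then, once.
Trained networks look in a picture, given as the dict that the camera call returned (one of the last four; its "shot" number tells which), for a name from the list of things; names that differ only in an ending like _2 or _b are one class to them, and where a whole thing is asked for, a point or a joint stands for the part that bears it (a point fixed in the world has none). Each returns a list of dicts, best first, with "score" (0 to 1); they miss things now and then, are a little off and sometimes report something else, mostly with a low value. They report only what shows in the picture. A call takes as long as a camera call. They do not tell look-alikes from the thing itself.
- ctrl.search_frame(picture, target): "at" ([column, row] in pixels, amid what is visible of it).
- ctrl.spot_point(picture, target): "at" ([column, row] in pixels: a listed point, or the origin of a listed thing).
The state is a dict: "clock": time; "joint_pos": joint angles; "qvel": joint speeds; "tau": joint torques, N m; "tool_pos": TCP position; "orientation": TCP orientation; "force": force on the tool from outside, world axes, zero at the start; "moment": the same for the moment, N m; "opening": finger opening in m; "gripper_force": force on a finger pad.
Only numpy, scipy, OpenCV 4.12 (cv2) and the standard library are available. Lean on these libraries where they do the work, as an engineer would, in place of code of your own. Each camera call takes 0.05 s, during which the arm holds its last target. There are 200 camera calls.

TASK

First, with the scale's pan still empty, turn the tare knob until its pointer reads zero (the long mark on the dial). Then turn every steel jar lid on the chopping board over by sending it down the turnover chute, nowhere else, and lay all of them flat side by side on the scale's pan, open side up. Leave the pointer on zero and the jar, mug and tin where they stand.

Things in the scene. Friction and masses are not known exactly. Their poses are not given: they have to be found in the camera images.
- scale: White counter scale, fixed, 310 mm long (its x) by 214 mm wide, origin under its centre on the bench. Its +x end carries the shallow steel pan, its -x end a grey console with the round dial, whose top is at 51 mm, and the tare knob. Its x points from the console to the pan. It may stand on the left or the right of the chute.
- pan (a point): Centre of the pan's inner floor, 46 mm above the bench; axes those of the scale. The floor measures 186 mm (x) by 206 mm (y) inside a rim 4 mm thick that rises 14 mm above the floor. There is room for four lids two by two, for instance at x = -33 and +33, y = -42 and +42 mm.
- tare (a joint): Turn of the tare knob in rad, counted counter-clockwise seen from above; 0 = the pointer reads zero, that is, it lies over the long thick mark on the +x side of the dial and points straight at the pan. Stops at -0.7 and 2.2. It starts counter-clockwise of zero by about half a radian to 1.3 rad and stays where it is left (friction 0.04 N m).
- chute: Steel turnover chute, fixed; origin on the bench below the lower edge (lip) of its ramp; its x points the way the lids go down. The ramp, a plate 110 mm wide, falls at 48 degrees from its top edge (x = -67 mm, 119 mm high) to the lip (x = 0, 45 mm high). On its lower half two cheeks 68 mm apart and 20 mm tall guide the lid. The posts beside the ramp's top reach 110 mm.
- chute_drop (a point): Point above the middle of the ramp, 38 mm behind the lip, 130 mm above the bench; axes those of the chute. A lid let go here, level, closed side up, its centre at this point (its uphill edge then all but touches the ramp's top edge; 5 mm off does no harm), tips onto the ramp, slides down, topples off the lip and lands upside down in the tray.
- chute_lip (a point): Middle of the ramp's lower edge, 45 mm above the bench; axes those of the chute.
- chute_land (a point): Point on the catch tray's floor, 78 mm beyond the lip, 4 mm above the bench; axes those of the chute. Lids come to rest 60 to 100 mm beyond the lip and within 30 mm of the centre line, now and then unturned: such a lid must be sent again. The tray runs to 157 mm beyond the lip and is 164 mm wide inside a wall 3 mm thick, 12 mm high above the bench.
- board: Wooden chopping board, fixed, 300 (its x) by 250 by 10 mm, origin under its centre. The lids lie on it at the start, closed side up.
- lid1_mid (a point): Centre, half-way up, of a plain steel jar lid: a shallow round cup of 56 mm outside diameter, 14 mm high, wall and closed face 3 mm thick, 30 g. Its z axis points out of the closed face: up at the start, down once the lid is turned over (open side up). Three or four of the four lids are present; absent ones have no pose.
- lid2_mid (a point): Centre, half-way up, of a plain steel jar lid: a shallow round cup of 56 mm outside diameter, 14 mm high, wall and closed face 3 mm thick, 30 g. Its z axis points out of the closed face: up at the start, down once the lid is turned over (open side up). Three or four of the four lids are present; absent ones have no pose.
- lid3_mid (a point): Centre, half-way up, of a plain steel jar lid: a shallow round cup of 56 mm outside diameter, 14 mm high, wall and closed face 3 mm thick, 30 g. Its z axis points out of the closed face: up at the start, down once the lid is turned over (open side up). Three or four of the four lids are present; absent ones have no pose.
- lid4_mid (a point): Centre, half-way up, of a plain steel jar lid: a shallow round cup of 56 mm outside diameter, 14 mm high, wall and closed face 3 mm thick, 30 g. Its z axis points out of the closed face: up at the start, down once the lid is turned over (open side up). Three or four of the four lids are present; absent ones have no pose.
- jam_jar: Bystander: jar of jam, 72 mm in diameter, 110 mm tall, beyond the work; origin under its centre.
- steel_mug: Bystander: steel cup, 72 mm in diameter, 80 mm tall, beyond the work; origin under its centre.
- tin: Bystander: aluminium tin 70 by 100 by 60 mm, beyond the work; origin under its centre.
- tare_grip (a point): Point to grip on the tare knob: on its upright axis, about 80 mm above the bench. The grip is a black upright bar 38 mm long (this point's x), 14 mm wide (its y), its top 90 mm above the bench, on a round skirt of 20 mm radius whose top is at 60 mm. A red pointer 4 mm wide on the skirt points along the point's +x, reaching 37 mm from the axis; the dial under it has a radius of 43 mm.
Mind the look-alikes: they are no part of the job. What is shaped like the part that bears lid3_mid but green or pink is not meant.

How it is judged (in metres and radians):
On the way:
1. the tare pointer has been brought to zero while no lid was on the pan (value of joint tare between -0.07 and 0.07 rad and horizontal distance between each of lid1_mid, lid2_mid, lid3_mid, lid4_mid and pan above 0.14 m), for 0.3 s.
At the end, for the whole second after the job is handed in: the tare pointer still reads zero (within 0.07 rad) and every lid lies flat on the pan's floor, not on another lid, open side up (within 0.15 rad) (value of joint tare between -0.07 and 0.07 rad and angle between each of lid1_mid, lid2_mid, lid3_mid, lid4_mid's own z axis and vertical above 2.99 rad and x of lid1_mid in the frame of pan between -0.075 and 0.075 m and y of lid1_mid in the frame of pan between -0.085 and 0.085 m and z of lid1_mid in the frame of pan between 0 and 0.013 m and x of lid2_mid in the frame of pan between -0.075 and 0.075 m and y of lid2_mid in the frame of pan between -0.085 and 0.085 m and z of lid2_mid in the frame of pan between 0 and 0.013 m and x of lid3_mid in the frame of pan between -0.075 and 0.075 m and y of lid3_mid in the frame of pan between -0.085 and 0.085 m and z of lid3_mid in the frame of pan between 0 and 0.013 m and x of lid4_mid in the frame of pan between -0.075 and 0.075 m and y of lid4_mid in the frame of pan between -0.085 and 0.085 m and z of lid4_mid in the frame of pan between 0 and 0.013 m); the robot touches nothing.
It fails at once if a lid was turned over away from the chute ((angle between lid1_mid's own z axis and vertical between 1.25 and 1.9 rad and horizontal distance between lid1_mid and chute_lip above 0.18 m) or (angle between lid2_mid's own z axis and vertical between 1.25 and 1.9 rad and horizontal distance between lid2_mid and chute_lip above 0.18 m) or (angle between lid3_mid's own z axis and vertical between 1.25 and 1.9 rad and horizontal distance between lid3_mid and chute_lip above 0.18 m) or (angle between lid4_mid's own z axis and vertical between 1.25 and 1.9 rad and horizontal distance between lid4_mid and chute_lip above 0.18 m)).
It fails at once if the jar, mug or tin was knocked away (30 mm) or over (distance of any of jam_jar, steel_mug, tin from where it was at the start of the episode above 0.03 m or angle between any of jam_jar, steel_mug, tin's own z axis and vertical above 0.4 rad).
Of lid1, lid2, lid3, lid4 only 3 to 4 are there at a start; the rules pass over those that are not, and their reading is None.
At some moment in a run one of lid1, lid2, lid3, lid4 may be knocked a few centimetres aside while the robot is not near it.
It also fails if it takes over 210 s, if anything falls off the work surface, if the arm or the gripper's body presses on something with over 40 N, if the wrist force passes 120 N, or if a joint passes its speed limit or range.

## Working session

There is one attempt and no reset: what is moved stays moved. The work goes in short steps, Python scripts to look and compute and a tool call to move; the robot and the scene stay as the last step left them, time stands still between calls to the robot, and variables do not carry over. Pictures are saved under pics/ and viewed, at most 14 in all, crops included, and the job is handed in when it is done.

Besides the shell and the picture viewer there is one more tool, called after "Emit:" as name([rows], argument=value, ...), one row to a line, values as JSON. apply_moves: Moves the arm, as the interface text tells. Its arguments: {"type":"object","properties":{"commands":{"type":"array"}},"required":["commands"]}

```bash
ls; mkdir -p pics; cat > h.py <<'E'
import numpy as np, cv2
from plant import ctrl
def K(s): return np.array([[s['fx'],0,s['cx']],[0,s['fy'],s['cy']],[0,0,1.]])
def p2w(s,uv,z):
    n=cv2.undistortPoints(np.array([[uv]],float),K(s),np.array(s['dist_coeffs'],float))[0,0]
    T=np.array(s['T']); d=T[:3,:3]@np.array([n[0],-n[1],-1.]); o=T[:3,3]
    return o+d*(z-o[2])/d[2]
def w2p(s,P):
    T=np.array(s['T']); c=(np.atleast_2d(P)-T[:3,3])@T[:3,:3]; c=c*[1,-1,-1]
    return cv2.projectPoints(c.reshape(-1,1,3),np.zeros(3),np.zeros(3),K(s),np.array(s['dist_coeffs'],float))[0].reshape(-1,2)
def shot(n,f=None):
    s=ctrl.snapshot(n)
    if f: cv2.imwrite('pics/'+f,s['img'][:,:,::-1])
    return s
E
python3 - <<'E'
from h import *
print(ctrl.nose_length, ctrl.get_obs())
for n in ('top','scene'):
    s=shot(n,n+'0.png'); print(n,np.round(s['T'],3).tolist(),s['fx'])
    for t in ('lid1_mid','tare_grip','pan','scale','chute_lip','chute_drop','chute_land','board','jam_jar','steel_mug','tin'):
        z=dict(lid1_mid=.017,tare_grip=.08,pan=.046,chute_lip=.045,chute_drop=.13,chute_land=.004).get(t,0)
        for d in ctrl.spot_point(s,t)[:7]:
            print(t,np.round(d['at'],0),round(d['score'],2),np.round(p2w(s,d['at'],z)[:2],3))
E
```

```text
pics
0.017 {'clock': 0.0, 'joint_pos': array([-4.82370891e+01,  2.05929829e+01,  6.33953863e-01, -2.02430129e-02,
       -7.01348341e+01, -1.65060420e+01]), 'qvel': array([ 0.05889834, -0.0168202 ,  0.02474884,  0.02380248,  0.10780601,
        0.02404292]), 'tau': array([-7.88811303e-04, -5.82711804e+01,  2.93048912e+01,  6.99688956e+00,
        6.85538747e-03, -1.83685670e-04]), 'tool_pos': array([ 0.28775187, -0.61001931,  0.20340622]), 'orientation': array([ 1.79904598e+02, -8.42533390e-03, -1.54750018e+02]), 'force': array([-0.46716803,  0.28316249,  0.46417052]), 'moment': array([ 0.00893546, -0.0556775 , -0.0264833 ]), 'gripper_force': 0.0, 'opening': 0.08742392421661974}
top [[-0.078, 0.975, -0.208, 0.359], [-0.997, -0.076, 0.016, 0.013], [0.0, 0.208, 0.978, 1.034], [0.0, 0.0, 0.0, 1.0]] 488.5877122291101
lid1_mid [474. 272.] 0.56 [ 0.47  -0.334]
tare_grip [176. 329.] 0.68 [0.397 0.28 ]
tare_grip [421. 232.] 0.49 [ 0.552 -0.216]
pan [171. 256.] 0.92 [0.548 0.297]
scale [180. 281.] 0.79 [0.501 0.291]
chute_lip [318. 239.] 0.67 [ 0.561 -0.009]
chute_lip [199. 169.] 0.61 [0.733 
[... 364 characters left out ...]
09, 0.789, 0.615, 0.611], [0.0, 0.0, 0.0, 1.0]] 446.0893260630255
lid1_mid [144. 260.] 0.94 [ 0.465 -0.335]
tare_grip [442. 261.] 0.59 [0.592 0.245]
tare_grip [433. 207.] 0.56 [0.411 0.286]
pan [456. 260.] 0.87 [0.553 0.293]
scale [442. 259.] 0.6 [0.496 0.294]
scale [306. 273.] 0.42 [ 0.515 -0.002]
chute_lip [305. 274.] 0.66 [ 0.567 -0.008]
chute_drop [304. 224.] 0.79 [ 0.523 -0.007]
chute_drop [145. 259.] 0.53 [ 0.602 -0.282]
chute_land [306. 320.] 0.72 [ 0.648 -0.014]
board [169. 276.] 0.97 [ 0.499 -0.281]
board [456. 260.] 0.35 [0.501 0.322]
steel_mug [464. 356.] 0.98 [0.749 0.249]
tin [224. 388.] 0.58 [ 0.775 -0.154]
tin [193. 295.] 0.27 [ 0.56  -0.226]
tin [432. 204.] 0.24 [0.278 0.34 ]
```

View pics/top0.png

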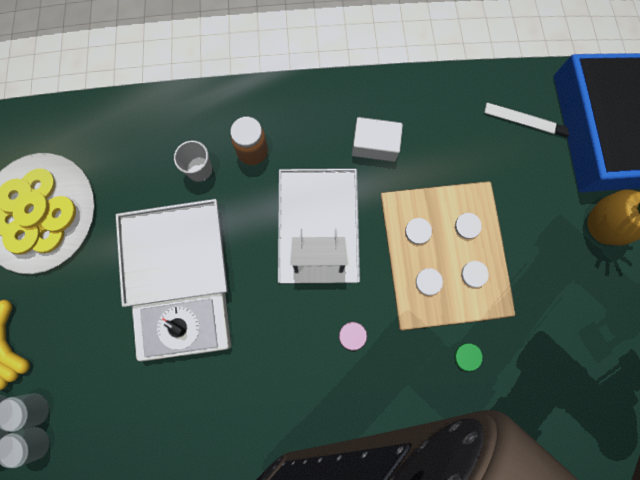

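View pics/scene0.png

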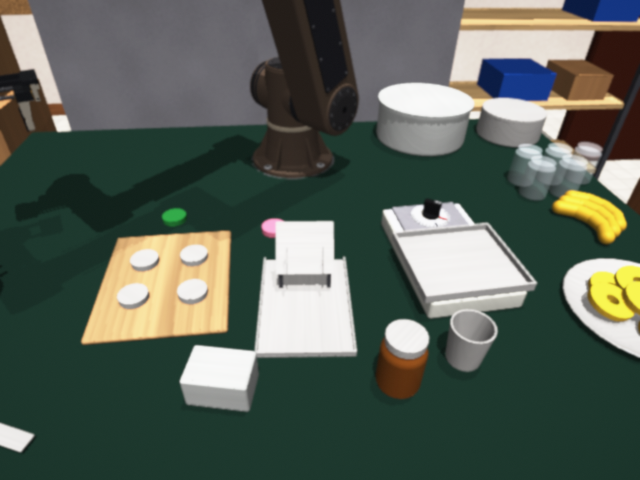

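The top view shows four steel lids on the board, at pixels (419,231), (468,226), (429,282) and (475,274). The look-alikes are the pink disc at (353,336) and the green disc at (469,357), plus the white jar cap at (246,131). By the description I choose the four grey discs on the board. The dial is at (178,327), with its pointer to the upper left of the zero mark. The chute's lip is on the far side, so its x runs roughly along world +x.

```bash
cat >> h.py <<'E'
def lids(s,zt,roi=None,sat=40,val=120):
    """grey/white disc blobs -> (uv, world at height zt)"""
    h=cv2.cvtColor(s['img'],cv2.COLOR_RGB2HSV)
    m=((h[...,1]<sat)&(h[...,2]>val)).astype(np.uint8)
    out=[]
    n,l,st,c=cv2.connectedComponentsWithStats(m)
    for i in range(1,n):
        x,y,w,hh,a=st[i]
        if a>200: out.append((c[i],st[i],p2w(s,c[i],zt)))
    return out
E
python3 - <<'E'
from h import *
s=shot('top')
for c,st,w in lids(s,.024): 
    if 300<st[4]<4000: print(c.round(1),st,w.round(4))
print('tray corners', [p2w(s,u,.012)[:2].round(3).tolist() for u in ((278,170),(357,169),(359,283),(279,283))])
print('ramp top', [p2w(s,u,.119)[:2].round(3).tolist() for u in ((291,266),(347,266))])
print('pan rim', [p2w(s,u,.06)[:2].round(3).tolist() for u in ((116,214),(215,201),(227,291),(122,305))])
a=cv2.resize(s['img'][300:360,130:230],None,fx=4,fy=4,interpolation=2); b=cv2.resize(s['img'][200:300,380:500],None,fx=3.33,fy=3.33,interpolation=2)
im=np.zeros((600,800,3),np.uint8); im[:240,:400]=a; im[:333,400:400+b.shape[1]]=b[:333,:400]
c=cv2.resize(s['img'][160:290,270:365],None,fx=2.6,fy=2.6,interpolation=2); im[250:250+c.shape[0],:c.shape[1]]=c
cv2.imwrite('pics/crop1.png',im[:,:,::-1])
E
```

```text
[520.3 117.4] [485 103  71  31 790] [ 0.8122 -0.4953  0.024 ]
[245.4 130.4] [230 116  32  29 714] [0.8241 0.1316 0.024 ]
[377.8 134.5] [ 354  117   49   36 1422] [ 0.7912 -0.1617  0.024 ]
[192.7 159.4] [174 140  34  33 381] [0.765  0.2512 0.024 ]
[468.4 225.1] [456 213  26  26 518] [ 0.57   -0.3347  0.024 ]
[418.5 230.4] [405 218  27  26 536] [ 0.5668 -0.2249  0.024 ]
[474.9 273.6] [462 261  27  27 556] [ 0.465  -0.3338  0.024 ]
[429.  281.2] [416 268  27  27 580] [ 0.457  -0.2339  0.024 ]
[352.5 335.2] [340 322  27  27 509] [ 0.3601 -0.0644  0.024 ]
[ 12.1 414.1] [  0 397  27  34 774] [0.2425 0.6547 0.024 ]
[ 12.5 450.6] [  0 434  28  34 796] [0.1678 0.6552 0.024 ]
tray corners [[0.729, 0.065], [0.718, -0.109], [0.467, -0.089], [0.48, 0.079]]
ramp top [[0.497, 0.047], [0.489, -0.059]]
pan rim [[0.644, 0.409], [0.655, 0.198], [0.466, 0.18], [0.453, 0.395]]
```

View pics/crop1.png

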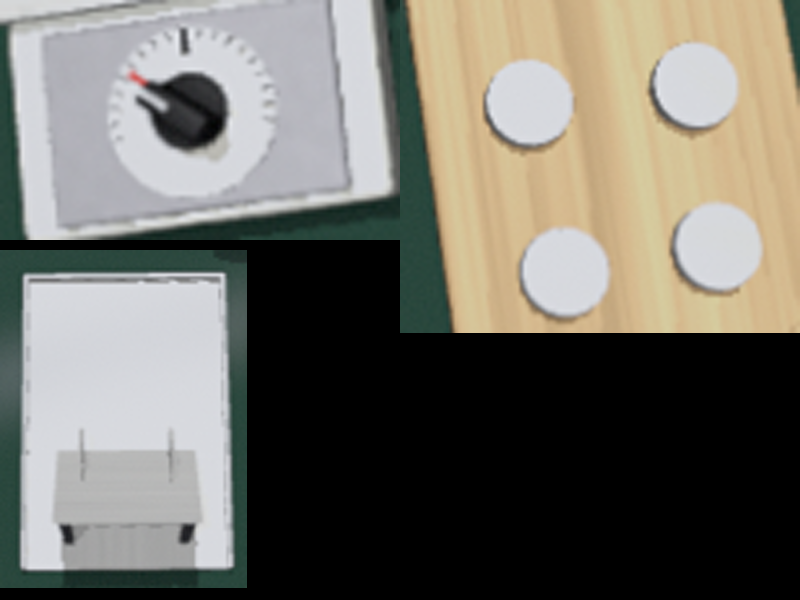

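```bash
python3 - <<'E'
from h import *
s=shot('top')
c=p2w(s,(178.2,328),.051);t=p2w(s,(163.3,319),.060);m=p2w(s,(176,310.5),.051)
print(c,t,m)
E
```

```text
[0.39971028 0.28374261 0.051     ] [0.41908652 0.31089717 0.06      ] [0.4349181  0.28718867 0.051     ]
```

Emit:
apply_moves([
  [[21,56,6],0.4,0],
  [[21,56,6],0.7,0],
  [[21,56,6],0.7,0],
  [[21,56,6],0.7,0],
  [[21,56,6],0.7,0],
  [[21,56,6],0.7,0],
  [[21,56,6],0.7,0],
  [[21,56,6],0.7,0],
  [[21,56,6],0.7,0],
  [[21,56,6],0.7,0],
  [[21,56,6],0.7,0],
  [[21,56,6],0.7,0],
  [[21,56,6],0.7,0],
  [[21,56,6],0.7,0],
  [[21,56,6],0.7,0],
  [[21,56,6],0.7,0],
])

```text
clock: 2.63
tool_pos: [0.4995, -0.0471, 0.2648]
orientation: [-179.9, 0.1, -114.4]
force: [-0.4, -0.2, 0.3]
opening: 0.088
gripper_force: 0.0
```

Emit:
apply_moves([
  [[-4,33,0],0,0],
  [[-7,33,0],0,0],
  [[-7,33,0],0,0],
  [[-7,33,0],0,0],
  [[-7,33,0],0,0],
  [[-7,33,0],0,0],
  [[-7,33,0],0,0],
  [[-7,33,0],0,0],
  [[-7,33,0],0,0],
  [[-7,33,0],0,0],
  [[-7,33,0],0,0],
])

```text
clock: 3.55
tool_pos: [0.4278, 0.2793, 0.2642]
orientation: [180.0, -0.0, -114.6]
force: [-0.0, -0.3, -0.2]
opening: 0.0875
gripper_force: 0.0
```

```bash
python3 - <<'E'
from h import *
s=shot('wrist','w1.png'); o=ctrl.get_obs(); print(o['clock'],o['tool_pos'],o['orientation'],np.round(s['T'],3).tolist(),s['fx'])
for t in ('tare_grip','pan'):
  for d in ctrl.spot_point(s,t)[:3]: print(t,d, p2w(s,d['at'],.08 if t=='tare_grip' else .046))
E
```

```text
3.6 [0.42801397 0.27871562 0.26428679] [ 1.79997621e+02 -2.31123869e-02 -1.14647245e+02] [[-0.91, -0.399, -0.118, 0.395], [0.416, -0.872, -0.26, 0.21], [0.001, -0.285, 0.958, 0.444], [0.0, 0.0, 0.0, 1.0]] 383.7395280458615
tare_grip {'at': [348.6, 208.1], 'score': 0.74} [0.40220087 0.28561313 0.08      ]
pan {'at': [223.3, 270.9], 'score': 0.57} [0.55756103 0.29968863 0.046     ]
```

View pics/w1.png

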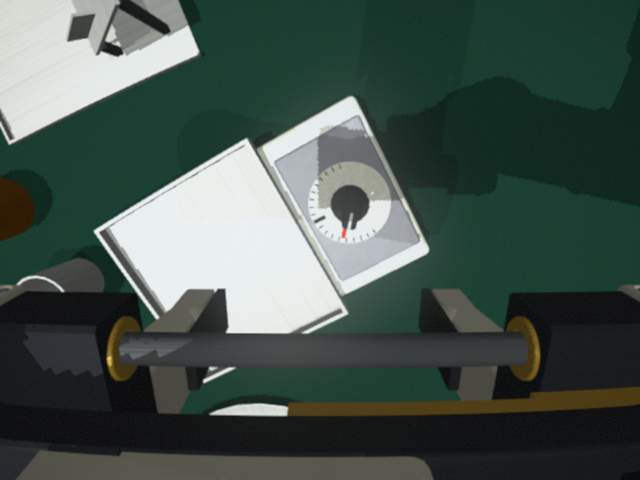

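The wrist view shows the dial centre near (349,203), the red pointer tip near (345,237) and the long mark at (320,219). The pan's corners are at (247,141), (94,231), (205,383) and (347,315).

```bash
python3 - <<'E'
from h import *
s=shot('wrist')
im=s['img'];h=cv2.cvtColor(im,cv2.COLOR_RGB2HSV)
m=((h[...,0]<8)|(h[...,0]>172))&(h[...,1]>120)&(h[...,2]>100); m[:, :310]=0;m[:,390:]=0;m[:180]=0;m[260:]=0
ys,xs=np.where(m); P=np.array([p2w(s,(x,y),.062)[:2] for x,y in zip(xs,ys)]); print(len(P),P.mean(0))
c=np.array([.4015,.285])
for cc in (c,p2w(s,(349,203),.051)[:2],np.array([.3997,.2837])):
  d=P.mean(0)-cc; print(cc,'pointer ang',np.degrees(np.arctan2(d[1],d[0])), np.linalg.norm(d))
C=[p2w(s,u,.06)[:2] for u in ((247,141),(94,231),(205,383),(347,315))]; print(np.round(C,3))
print('mark',p2w(s,(320,219),.051))
a=[C[1]-C[0],C[2]-C[3]]; print([np.degrees(np.arctan2(v[1],v[0])) for v in a], np.mean(C,0))
E
```

```text
23 [0.41737842 0.31061696]
[0.4015 0.285 ] pointer ang 58.207698182241955 0.03013889663792696
[0.40089956 0.28616637] pointer ang 56.02136691783079 0.029485321903907204
[0.3997 0.2837] pointer ang 56.70403659278534 0.03220325323945843
[[0.466 0.187]
 [0.659 0.198]
 [0.644 0.411]
 [0.453 0.399]]
mark [0.43538159 0.28903738 0.051     ]
[np.float64(3.2938581146545), np.float64(3.8504692977757435)] [0.55539321 0.29854818]
```

Emit:
apply_moves([
  [[-2.65,0.5,-4],-0.125,0],
  [[-2.65,0.5,-8],-0.15,0],
  [[-2.65,0.5,-12],-0.15,0],
  [[-2.65,0.5,-15],-0.15,0],
  [[-2.65,0.5,-18],-0.15,0],
  [[-2.65,0.5,-18],-0.15,0.85],
  [[-2.65,0.5,-18],-0.15,0.85],
  [[-2.65,0.5,-18],-0.15,0.9],
  [[-2.65,0.5,-18],-0.15,0.9],
  [[-2.65,0.5,-18],-0.15,1],
  [[-2.65,0.5,-18],-0.15,1],
  [[-2.65,0.5,-18],-0.15,1],
  [[-2.65,0.5,-18],-0.15,1],
])

```text
clock: 4.83
tool_pos: [0.4016, 0.2848, 0.0849]
orientation: [180.0, 0.1, -123.2]
force: [-0.3, 0.1, 0.3]
opening: 0.0399
gripper_force: 0.0
```

Emit:
apply_moves([
  [[0,0,0],0,1],
  [[0,0,0],0,1],
  [[0,0,0],0,1],
  [[0,0,0],0,1],
  [[0,0,0],0,1],
  [[0,0,0],0,1],
  [[0,0,0],0,1],
  [[0,0,0],0,1],
  [[0,0,0],0,1],
  [[0,0,0],0,1],
])

```text
clock: 5.67
tool_pos: [0.4015, 0.2845, 0.0844]
orientation: [180.0, -0.0, -123.2]
force: [0.4, 0.6, 0.0]
opening: 0.0004
gripper_force: 0.0
```

The fingers shut on nothing, so I'll look.

```bash
python3 - <<'E'
from h import *
s=shot('wrist'); t=shot('top'); u=shot('scene')
im=np.zeros((600,800,3),np.uint8)
im[:360,:400]=cv2.resize(s['img'][150:420,170:470],(400,360))
im[:300,400:]=cv2.resize(t['img'][270:375,110:250],(400,300))
im[300:,400:]=cv2.resize(u['img'][130:280,360:560],(400,300))
cv2.imwrite('pics/c2.png',im[:,:,::-1])
E
```

```text
(no output)
```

View pics/c2.png

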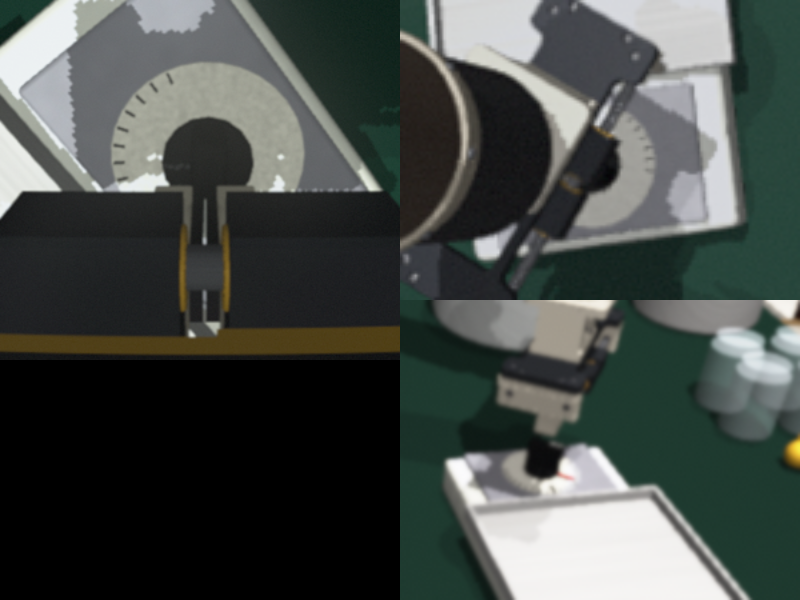

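```bash
python3 - <<'E'
from h import *
s=shot('wrist'); t=shot('top'); o=ctrl.get_obs(); print(o['opening'],o['gripper_force'],o['tool_pos'])
p=o['tool_pos']; a=np.radians(o['orientation'][2]); x=np.array([np.cos(a),np.sin(a),0]); tip=p-[0,0,.017]
P=[p,tip,[.4015,.285,.06],[.4015,.285,.09],tip+.0095*x,tip-.0095*x]
print('wrist',((w2p(s,P)-[170,150])*4/3).round()); print('top',((w2p(t,P)-[110,270])*400/140).round())
h=cv2.cvtColor(s['img'],cv2.COLOR_RGB2HSV)
im=cv2.resize(s['img'][240:420,230:410],(600,600),interpolation=2); im=cv2.convertScaleAbs(im,alpha=1.5,beta=30)
cv2.imwrite('pics/c3.png',im[:,:,::-1])
E
```

```text
0.0006279212335488776 0.0 [0.40147461 0.28454213 0.08436935]
wrist [[201. 185.]
 [201. 169.]
 [202. 163.]
 [202. 192.]
 [201. 147.]
 [201. 190.]]
top [[180. 162.]
 [187. 163.]
 [189. 163.]
 [177. 162.]
 [199. 169.]
 [176. 156.]]
```

View pics/c3.png

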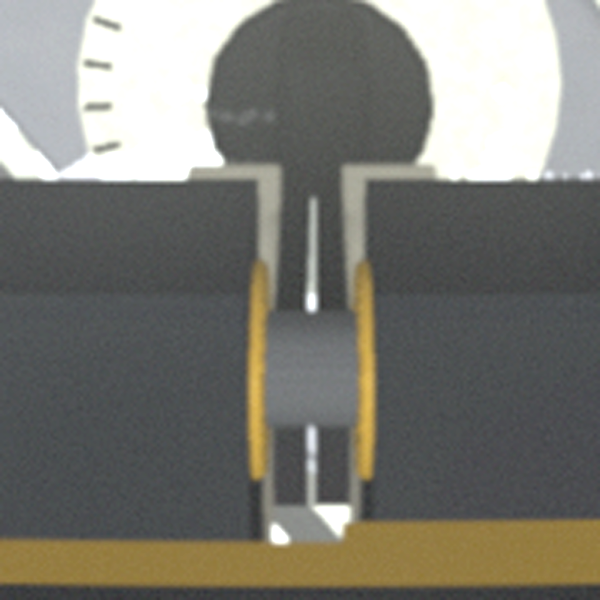

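Emit:
apply_moves([
  [[0,0,0],0,0],
  [[0,0,0],0,0],
  [[0,0,0],0,0],
  [[0,0,0],0,0],
  [[0,0,0],0,0],
  [[0,0,0],0,0],
  [[0,0,0],0,0],
  [[0,0,0],0,0],
])

```text
clock: 6.58
tool_pos: [0.4015, 0.2845, 0.0844]
orientation: [-180.0, 0.0, -123.2]
force: [0.6, 0.4, -0.7]
opening: 0.0483
gripper_force: 0.0
```

```bash
python3 - <<'E'
from h import *
s=shot('wrist'); o=ctrl.get_obs(); print(o['opening'],o['tool_pos'])
im=cv2.convertScaleAbs(cv2.resize(s['img'][200:400,190:450],(780,600),interpolation=2),alpha=1.6,beta=40)
cv2.imwrite('pics/c4.png',im[:,:,::-1])
E
```

```text
0.05222153389121168 [0.40146006 0.28453345 0.08435064]
```

View pics/c4.png

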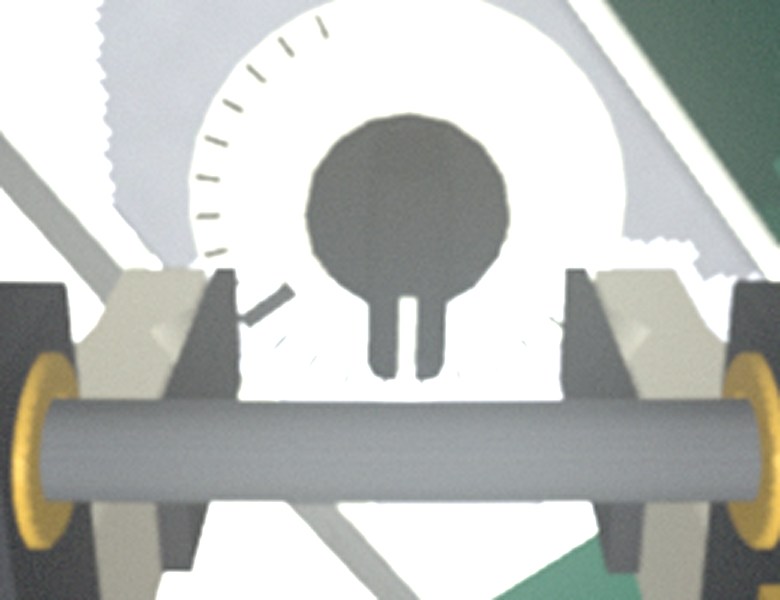

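The bar stands clear between the open pads, so the pads closed above it. The tips look about 3 to 5 cm higher than expected. I'll check from the scene camera with the predicted points drawn in.

```bash
python3 - <<'E'
from h import *
u=shot('scene'); p=ctrl.get_obs()['tool_pos']; print(ctrl.get_obs()['opening'])
im=u['img'].copy(); im=cv2.resize(im[60:260,320:580],(780,600),interpolation=2); im=cv2.convertScaleAbs(im,alpha=1.3,beta=30)
for dz,c in ((-.017,(255,0,0)),(0,(0,255,0)),(.047,(0,0,255))):
    q=(w2p(u,[p+[0,0,dz]])[0]-[320,60])*3; print(dz,q); cv2.circle(im,tuple(q.astype(int).tolist()),4,c,1)
for z,c in ((.06,(255,0,255)),(.09,(255,255,0))):
    q=(w2p(u,[[.4015,.285,z]])[0]-[320,60])*3; print(z,q); cv2.circle(im,tuple(q.astype(int).tolist()),4,c,1)
cv2.imwrite('pics/c5.png',im[:,:,::-1])
E
```

```text
0.05611681274671974
-0.017 [330.59011581 447.68520085]
0 [334.52195184 428.26807582]
0.047 [345.81678549 372.39416127]
0.06 [329.51296032 455.96884356]
0.09 [336.4558767  421.73846795]
```

View pics/c5.png

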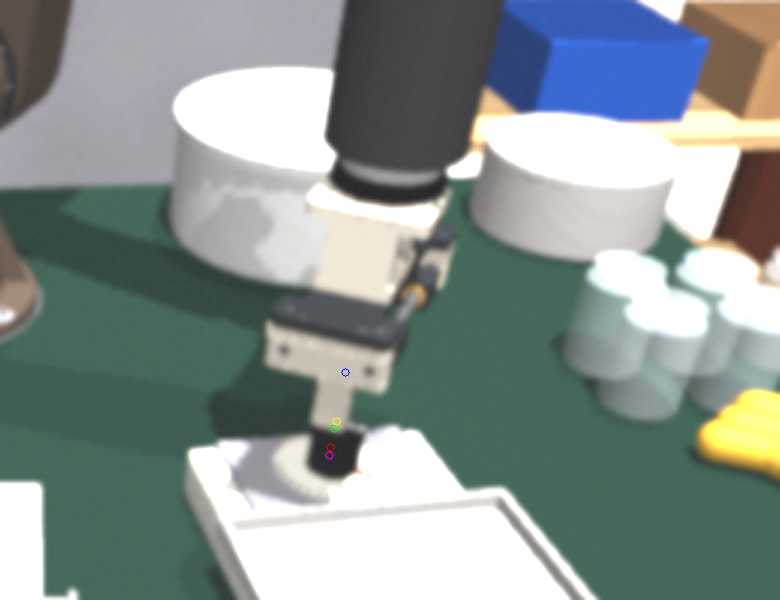

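The fingertips end near z≈0.095, above the bar's top. That means the real tips stand about 1 to 3 cm behind the stated point. I'll go 2 cm lower, which is safe because the tips must be at or above 0.09, and close again.

Emit:
apply_moves([
  [[0,0,-1],0,0],
  [[0,0,-2],0,0],
  [[0,0,-2],0,1],
  [[0,0,-2],0,1],
  [[0,0,-2],0,1],
  [[0,0,-2],0,1],
  [[0,0,-2],0,1],
  [[0,0,-2],0,1],
  [[0,0,-2],0,1],
  [[0,0,-2],0,1],
  [[0,0,-2],0,1],
  [[0,0,-2],0,1],
  [[0,0,-2],0,1],
  [[0,0,-2],0,1],
  [[0,0,-2],0,1],
  [[0,0,-2],0,1],
  [[0,0,-2],0,1],
])

```text
clock: 8.1
tool_pos: [0.4006, 0.2851, 0.0644]
orientation: [179.9, 0.0, -123.2]
force: [-6.6, 3.6, 3.9]
opening: 0.013
gripper_force: 30.0
```

Emit:
apply_moves([
  [[0,0,0],-0.1,1],
  [[0,0,0],-0.2,1],
  [[0,0,0],-0.3,1],
  [[0,0,0],-0.4,1],
  [[0,0,0],-0.5,1],
  [[0,0,0],-0.6,1],
  [[0,0,0],-0.7,1],
  [[0,0,0],-0.8,1],
  [[0,0,0],-0.88,1],
  [[0,0,0],-0.92,1],
  [[0,0,0],-0.92,1],
  [[0,0,0],-0.92,1],
])

```text
clock: 9.1
tool_pos: [0.4002, 0.286, 0.0644]
orientation: [179.9, -0.1, -176.0]
force: [-11.5, 7.1, 3.3]
opening: 0.0129
gripper_force: 30.0
```

Emit:
apply_moves([
  [[0,0,0],0,0.7],
  [[0,0,0],0,0.5],
  [[0,0,0],0,0.5],
  [[0,0,0],0,0.5],
  [[0,0,0],0,0.5],
  [[0,0,0],0,0],
  [[0,0,4],0,0],
  [[0,0,8],0,0],
  [[-2,0,12],0,0],
  [[-5,0,16],0,0],
  [[-5,0,16],0,0],
  [[-5,0,16],0,0],
])

```text
clock: 10.1
tool_pos: [0.3514, 0.2858, 0.228]
orientation: [179.7, 0.2, -175.9]
force: [1.0, 1.1, -0.3]
opening: 0.0842
gripper_force: 0.0
```

```bash
python3 - <<'E'
from h import *
s=shot('wrist','w6.png'); o=ctrl.get_obs(); print(o['tool_pos'],o['orientation'])
h=cv2.cvtColor(s['img'],cv2.COLOR_RGB2HSV)
k=w2p(s,[[.4015,.285,.06]])[0]; print(k)
m=((h[...,0]<8)|(h[...,0]>172))&(h[...,1]>100)&(h[...,2]>90); yy,xx=np.mgrid[:480,:640]; m&=np.hypot(xx-k[0],yy-k[1])<90
ys,xs=np.where(m); P=np.array([p2w(s,(x,y),.06)[:2] for x,y in zip(xs,ys)]); print(len(P),P.mean(0),P.min(0),P.max(0))
d=P.mean(0)-[.4015,.285]; print(np.degrees(np.arctan2(d[1],d[0])))
x0,y0=np.clip(k-[100,90],0,None).astype(int); im=cv2.resize(s['img'][y0:y0+180,x0:x0+200],None,fx=3.3,fy=3.3,interpolation=2); cv2.imwrite('pics/c6.png',im[:,:,::-1])
E
```

```text
[0.35130669 0.28518746 0.22589326] [ 1.79799164e+02  1.11806235e-01 -1.75878505e+02]
[316.57822082 267.77649111]
6 [0.43365517 0.28957232] [0.43304585 0.28854801] [0.43426454 0.29059751]
8.092945510713697
```

View pics/c6.png

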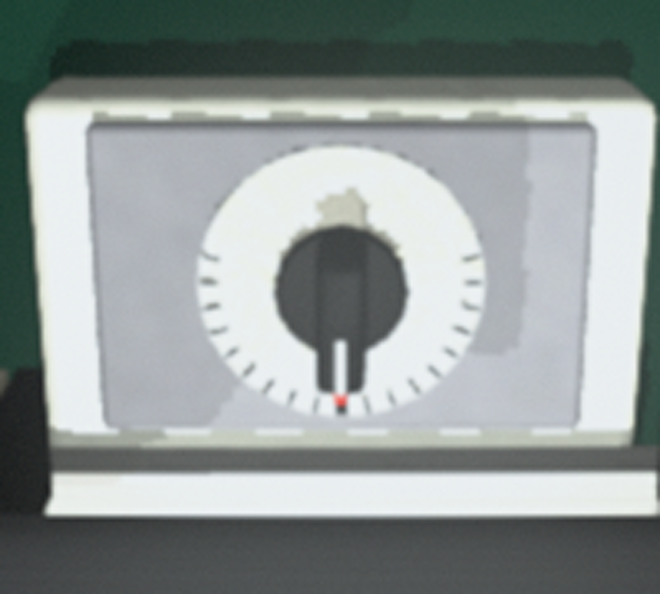

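The pointer tip at (341,401) lies on the long mark at (342,409), straight below the knob axis at (342,289), so the tare reads zero. Next is the first lid, at (0.457,-0.234), gripped diagonally. The true tips seem to be about 2 cm behind the TCP, so I'll find the board by touch.

Emit:
apply_moves([
  [[11,-10,2],0.1,0],
  [[14,-20,2],0.3,0],
  [[14,-20,2],0.5,0],
  [[14,-20,2],0.71,0],
  [[14,-20,2],0.71,0],
  [[14,-20,2],0.71,0],
  [[10.6,-51.9,-4],0.71,0],
  [[10.6,-51.9,-4],0.71,0],
  [[10.6,-51.9,-4],0.71,0],
  [[10.6,-51.9,-4],0.71,0],
  [[10.6,-51.9,-4],0.71,0],
  [[10.6,-51.9,-12],0.71,0],
  [[10.6,-51.9,-16],0.71,0],
  [[10.6,-51.9,-20],0.71,0],
  [[10.6,-51.9,-21],0.71,0.1],
  [[10.6,-51.9,-21],0.71,0.1],
  [[10.6,-51.9,-21],0.71,0.1],
  [[10.6,-51.9,-21],0.71,0.1],
])

```text
clock: 11.65
tool_pos: [0.4514, -0.2362, 0.0066]
orientation: [179.4, -0.4, -135.5]
force: [-1.3, 0.0, -1.2]
opening: 0.0789
gripper_force: 0.0
```

Emit:
apply_moves([
  [[0,0,0],0,0.1],
  [[0,0,0],0,0.1],
  [[0,0,0],0,0.1],
])

```text
clock: 11.9
tool_pos: [0.4584, -0.2343, 0.0153]
orientation: [-179.9, 0.0, -135.2]
force: [0.6, -0.6, 0.4]
opening: 0.0788
gripper_force: 0.0
```

```bash
python3 - <<'E'
from h import *
s=shot('wrist','w7.png'); t=shot('top')
p=ctrl.get_obs()['tool_pos']; print(p)
print([ (c.round(),w.round(4)[:2]) for c,st,w in lids(t,.024) if 350<st[4]<700 and c[0]>390 and c[1]>190])
E
```

```text
[ 0.45865058 -0.23405579  0.01577526]
[(array([400., 241.]), array([ 0.5477, -0.1836]))]
```

View pics/w7.png

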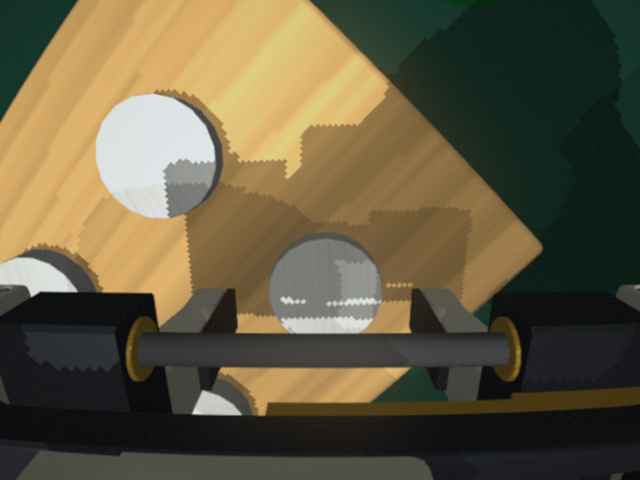

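The lid is centred between the pads at column 326, with the tips still about 25 mm above the board. I'll descend further, watching the force.

Emit:
apply_moves([
  [[0,0,-0.8],0,0.1],
  [[0,0,-1.4],0,0.1],
  [[0,0,-1.7],0,0.1],
  [[0,0,-1.7],0,0.1],
  [[0,0,-1.7],0,0.1],
])

```text
clock: 12.42
tool_pos: [0.4572, -0.2343, -0.0029]
orientation: [180.0, -0.0, -135.2]
force: [0.0, 0.7, -0.5]
opening: 0.079
gripper_force: 0.0
```

Emit:
apply_moves([
  [[0,0,-0.1],0,0.1],
  [[0,0,-0.2],0,0.1],
  [[0,0,-0.3],0,0.1],
  [[0,0,-0.3],0,0.1],
  [[0,0,-0.3],0,0.1],
])

```text
clock: 12.83
tool_pos: [0.4574, -0.2345, -0.0057]
orientation: [180.0, -0.0, -135.3]
force: [0.1, -0.5, -0.1]
opening: 0.0791
gripper_force: 0.0
```

Emit:
apply_moves([
  [[0,0,-0.1],0,0.1],
  [[0,0,-0.2],0,0.1],
  [[0,0,-0.2],0,0.1],
  [[0,0,-0.2],0,0.1],
])

```text
clock: 13.17
tool_pos: [0.4574, -0.2345, -0.0077]
orientation: [180.0, -0.0, -135.3]
force: [0.2, -0.7, -0.9]
opening: 0.0792
gripper_force: 0.0
```

Emit:
apply_moves([
  [[0,0,0],0,1],
  [[0,0,0],0,1],
  [[0,0,0],0,1],
  [[0,0,0],0,1],
  [[0,0,0],0,1],
  [[0,0,0],0,1],
  [[0,0,0],0,1],
  [[0,0,0],0,1],
])

```text
clock: 13.83
tool_pos: [0.4575, -0.2345, -0.0076]
orientation: [-180.0, 0.0, -135.3]
force: [-0.4, 0.2, 0.6]
opening: 0.0543
gripper_force: 30.0
```

Emit:
apply_moves([
  [[0,0,4],0,1],
  [[0,0,8],0,1],
  [[0,0,12],-0.1,1],
  [[2,4,15],-0.2,1],
  [[4,8,15],-0.3,1],
  [[5,12,15],-0.4,1],
  [[6.45,16,15],-0.5,1],
  [[6.45,20,15],-0.6,1],
  [[6.45,22.6,15],-0.7,1],
  [[6.45,22.6,15],-0.8,1],
  [[6.45,22.6,15],-0.85,1],
  [[6.45,22.6,15],-0.85,1],
])

```text
clock: 14.83
tool_pos: [0.5218, -0.0074, 0.1422]
orientation: [180.0, -0.0, 176.0]
force: [-0.1, -0.9, -0.4]
opening: 0.0544
gripper_force: 30.0
```

```bash
python3 - <<'E'
from h import *
s=shot('wrist','w8.png'); o=ctrl.get_obs(); print(o['tool_pos'],o['orientation'],o['opening'])
for n in ('chute_drop','chute_lip','lid1_mid'):
  for d in ctrl.spot_point(s,n)[:2]: print(n,d['score'],d['at'],p2w(s,d['at'],dict(chute_drop=.13,chute_lip=.045,lid1_mid=.167)[n]))
E
```

```text
[ 0.52178225 -0.00804934  0.14222316] [-1.79997891e+02 -1.76234187e-02  1.76147648e+02] 0.05472479917229632
lid1_mid 0.73 [84.0, 293.5] [ 0.50568385 -0.11462349  0.167     ]
```

View pics/w8.png

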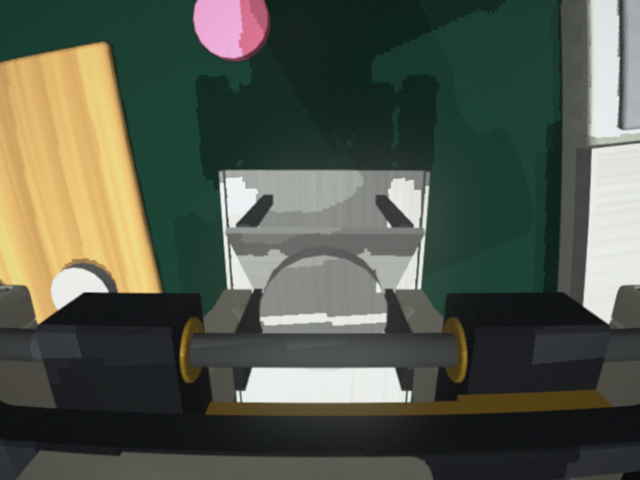

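The lid is held centred at column 323 over the ramp, whose top edge runs level at row 232 from column 227 to 424. I'll check the fore-aft distance.

```bash
python3 - <<'E'
from h import *
s=shot('wrist')
print([p2w(s,u,.119)[:2].round(4) for u in ((227,230),(325.5,230),(424,230))])
u=(323,247); print([p2w(s,u,z)[:2].round(4) for z in (.16,.174,.18)])
E
```

```text
[array([ 0.4926, -0.0591]), array([ 0.4963, -0.0052]), array([0.4999, 0.0488])]
[array([ 0.4934, -0.0064]), array([ 0.4891, -0.0061]), array([ 0.4873, -0.006 ])]
```

Emit:
apply_moves([
  [[0.6,0,-1.5],0,1],
  [[0.6,0,-3],0,1],
  [[0.6,0,-3.6],0,1],
  [[0.6,0,-3.6],0,1],
  [[0.6,0,-3.6],0,1],
  [[0.6,0,-3.6],0,0],
  [[0.6,0,-3.6],0,0],
  [[0.6,0,-3.6],0,0],
  [[0.6,0,-3.6],0,0],
  [[0.6,0,-3.6],0,0],
  [[0.6,0,-3.6],0,0],
  [[0.6,0,-3.6],0,0],
  [[0.6,0,4],0,0],
  [[0.6,0,8],0,0],
  [[0.6,0,8],0,0],
  [[0.6,0,8],0,0],
])

```text
clock: 16.42
tool_pos: [0.5317, -0.0082, 0.2299]
orientation: [179.9, 0.6, 176.1]
force: [0.4, 0.9, 0.7]
opening: 0.0876
gripper_force: 0.0
```

```bash
python3 - <<'E'
from h import *
s=shot('wrist'); t=shot('top'); u=shot('scene'); o=ctrl.get_obs(); print(o['clock'],o['tool_pos'])
im=np.zeros((600,800,3),np.uint8)
im[:300,:400]=cv2.resize(s['img'],(400,300))
im[:300,400:]=cv2.resize(t['img'][150:350,250:516],(400,300))
im[300:,:400]=cv2.resize(u['img'][210:360,230:430],(400,300)); im[300:,400:]=cv2.resize(u['img'][220:370,70:270],(400,300))
cv2.imwrite('pics/c9.png',im[:,:,::-1])
for d in ctrl.spot_point(u,'lid1_mid'): print(d['at'],d['score'],p2w(u,d['at'],.017).round(3),p2w(u,d['at'],.011).round(3))
E
```

```text
16.5667 [ 0.52771981 -0.00832808  0.22238242]
[144.4, 260.7] 0.96 [ 0.467 -0.333  0.017] [ 0.459 -0.336  0.011]
[193.0, 296.1] 0.17 [ 0.58  -0.221  0.017] [ 0.574 -0.223  0.011]
```

View pics/c9.png

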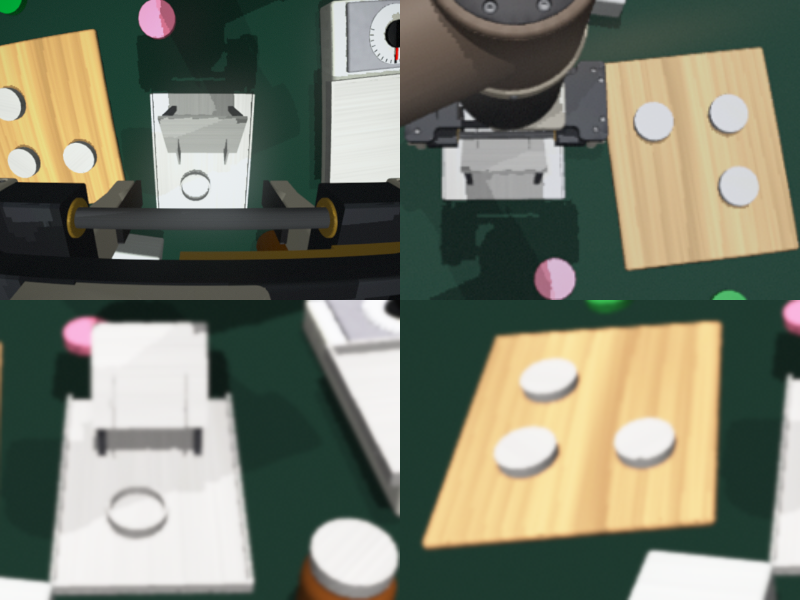

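The lid lies in the tray as an open ring, so it is turned over, at about (313,294) in the full wrist view. Three lids remain on the board at top-view pixels (419,231), (469,226) and (475,275).

```bash
cat >> h.py <<'E'
LIP=np.array([.563,-.0095]); A=np.radians(-4); CX=np.array([np.cos(A),np.sin(A)]); CY=np.array([-np.sin(A),np.cos(A)])
def rect(s,z=.018,res=2.):
    """top-down view of tray (x 15..150, y -78..78 mm of chute) at height z, res px/mm"""
    g=cv2.cvtColor(s['img'],cv2.COLOR_RGB2GRAY)
    xs=np.arange(15,150,1/res)/1e3; ys=np.arange(-78,78,1/res)/1e3
    X,Y=np.meshgrid(xs,ys); W=LIP+X[...,None]*CX+Y[...,None]*CY
    uv=w2p(s,np.c_[W.reshape(-1,2),np.full(X.size,z)]).reshape(*X.shape,2).astype(np.float32)
    return cv2.remap(g,uv[...,0],uv[...,1],cv2.INTER_LINEAR)
def tray(s,z=.018):
    r=rect(s,z); b=cv2.GaussianBlur(r,(0,0),1.5)
    c=cv2.HoughCircles(b,cv2.HOUGH_GRADIENT,1,60,param1=60,param2=12,minRadius=50,maxRadius=62)
    out=[]
    if c is not None:
        for x,y,rad in c[0][:3]:
            yy,xx=np.mgrid[:r.shape[0],:r.shape[1]]; d=np.hypot(xx-x,yy-y)
            prof=[int(r[(d>=a)&(d<a+4)].mean()) for a in range(0,68,4)]
            cx,cy=x/2+15,y/2-78
            out.append((round(cx,1),round(cy,1),rad/2,(LIP+cx/1e3*CX+cy/1e3*CY).round(4),prof))
    return out
E
python3 - <<'E'
from h import *
s=shot('wrist')
for o in tray(s): print(*o)
for z in (.018,.011): print(p2w(s,(313,294),z))
cv2.imwrite('pics/r.png',rect(s))
u=shot('scene'); print(p2w(u,(298.5,315),.018))
for n in ('lid1_mid',):
  for d in ctrl.spot_point(s,n)[:4]: print(d['at'],d['score'],p2w(s,d['at'],.011).round(3),p2w(s,d['at'],.017).round(3))
E
```

```text
75.2 -11.8 26.45 [ 0.6372 -0.0265] [237, 237, 237, 237, 237, 237, 237, 236, 231, 218, 197, 174, 186, 195, 186, 189, 192]
[ 0.61841085 -0.02496704  0.018     ]
[ 0.62149285 -0.02537338  0.011     ]
[ 0.64653076 -0.02677763  0.018     ]
[13.6, 173.2] 0.81 [ 0.463 -0.335  0.011] [ 0.463 -0.329  0.017]
```

View pics/r.png

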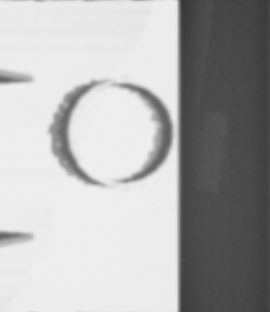

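Emit:
apply_moves([
  [[4,-1,0],0,0.12],
  [[8,-1.85,0],0,0.12],
  [[11.2,-1.85,0],0,0.12],
  [[11.2,-1.85,-4],0,0.12],
  [[11.2,-1.85,-8],0,0.12],
  [[11.2,-1.85,-12],0,0.12],
  [[11.2,-1.85,-15],0,0.12],
  [[11.2,-1.85,-18],0,0.12],
  [[11.2,-1.85,-20],0,0.12],
  [[11.2,-1.85,-20.5],0,0.12],
  [[11.2,-1.85,-20.5],0,0.12],
  [[11.2,-1.85,-20.5],0,0.12],
])

```text
clock: 17.77
tool_pos: [0.6404, -0.027, 0.0177]
orientation: [-180.0, -0.0, 176.1]
force: [0.8, 0.0, 1.6]
opening: 0.0771
gripper_force: 0.0
```

```bash
cat >> h.py <<'E'
def inview(s,z,r=.028):
    """image-space lid centre between the fingers: lateral offset via Hough circle near the TCP"""
    g=cv2.GaussianBlur(cv2.cvtColor(s['img'],cv2.COLOR_RGB2GRAY),(0,0),1.2)
    c=cv2.HoughCircles(g,cv2.HOUGH_GRADIENT,1,30,param1=60,param2=18,minRadius=40,maxRadius=70)
    return [] if c is None else [(x,y,rr,p2w(s,(x,y),z).round(4)) for x,y,rr in c[0][:4]]
E
python3 - <<'E'
from h import *
s=shot('wrist','w10.png'); print(ctrl.get_obs()['tool_pos'],ctrl.get_obs()['force'])
for o in tray(s): print(*o)
for o in inview(s,.018): print(*o)
E
```

```text
[ 0.6409635  -0.02686298  0.0185832 ] [-0.74780872  0.33536441  0.10840937]
75.2 -11.2 25.75 [ 0.6373 -0.026 ] [230, 229, 213, 202, 197, 195, 207, 211, 195, 173, 154, 128, 134, 161, 168, 171, 167]
114.2 28.8 30.7 [0.679  0.0112] [75, 76, 75, 72, 74, 93, 118, 129, 133, 136, 138, 139, 139, 141, 144, 138, 126]
324.5 282.5 48.0 [ 0.6359 -0.0254  0.018 ]
188.5 353.5 59.5 [ 0.6726 -0.1019  0.018 ]
455.5 354.5 61.7 [0.6831 0.0428 0.018 ]
135.5 269.5 60.5 [ 0.6227 -0.1207  0.018 ]
```

Emit:
apply_moves([
  [[-0.2,0,-1],0,0.12],
  [[-0.2,0,-2],0,0.12],
  [[-0.2,0,-2.7],0,0.12],
  [[-0.2,0,-3],0,0.12],
  [[-0.2,0,-3],0,0.12],
  [[-0.2,0,-3],0,0.12],
])

```text
clock: 18.32
tool_pos: [0.6379, -0.027, -0.0128]
orientation: [-180.0, -0.0, 176.0]
force: [0.6, -0.8, 0.1]
opening: 0.0773
gripper_force: 0.0
```

Emit:
apply_moves([
  [[0,0,0],0,1],
  [[0,0,0],0,1],
  [[0,0,0],0,1],
  [[0,0,0],0,1],
  [[0,0,0],0,1],
  [[0,0,0],0,1],
  [[0,0,0],0,1],
  [[0,0,0],0,1],
])

```text
clock: 18.98
tool_pos: [0.6382, -0.0269, -0.0124]
orientation: [180.0, 0.0, 176.0]
force: [-1.5, 0.3, 3.0]
opening: 0.0553
gripper_force: 30.0
```

Emit:
apply_moves([
  [[0,0,4],0,1],
  [[0,0,8],0,1],
  [[0,0,12],0,1],
  [[0,3,15],0.05,1],
  [[-1,7,15],0.1,1],
  [[-1,11,15],0.14,1],
  [[-2,15,15],0.14,1],
  [[-3,19,15],0.14,1],
  [[-4,23,15],0.14,1],
  [[-4.75,27,15],0.14,1],
  [[-4.75,28.35,14],0.14,1],
  [[-4.75,28.35,12],0.14,1],
  [[-4.75,28.35,10],0.14,1],
  [[-4.75,28.35,8],0.14,1],
  [[-4.75,28.35,6.5],0.14,1],
  [[-4.75,28.35,6.5],0.14,1],
  [[-4.75,28.35,6.5],0.14,1],
])

```text
clock: 20.4
tool_pos: [0.59, 0.2559, 0.0515]
orientation: [-179.9, -0.1, -175.9]
force: [0.9, -0.1, 0.9]
opening: 0.0551
gripper_force: 30.0
```

Emit:
apply_moves([
  [[0,0,-1],0,1],
  [[0,0,-1.6],0,1],
  [[0,0,-2],0,1],
  [[0,0,-2.1],0,1],
  [[0,0,-2.1],0,1],
  [[0,0,-2.1],0,1],
])

```text
clock: 20.9
tool_pos: [0.5907, 0.2566, 0.0316]
orientation: [180.0, 0.0, -175.9]
force: [-0.1, 0.2, -0.2]
opening: 0.0551
gripper_force: 30.0
```

Emit:
apply_moves([
  [[0,0,-0.1],0,1],
  [[0,0,-0.15],0,1],
  [[0,0,-0.15],0,0.26],
  [[0,0,-0.15],0,0.26],
  [[0,0,-0.15],0,0.26],
  [[0,0,-0.15],0,0.26],
  [[0,0,-0.15],0,0.26],
  [[0,0,-0.15],0,0.26],
  [[0,0,4],0,0.26],
  [[0,0,8],0,0.26],
  [[-4,0,12],0,0],
  [[-8,0,16],0,0],
  [[-8,0,16],0,0],
  [[-8,0,16],0,0],
])

```text
clock: 22.07
tool_pos: [0.5097, 0.2577, 0.1973]
orientation: [179.7, 0.4, -175.9]
force: [0.8, 0.3, 0.4]
opening: 0.0851
gripper_force: 0.0
```

```bash
cat >> h.py <<'E'
PC=np.array([.5545,.2965]); B=np.radians(4.2); SX=np.array([np.cos(B),np.sin(B)]); SY=np.array([-np.sin(B),np.cos(B)])
def top_lids():
    t=shot('top'); 
    for c,st,w in lids(t,.024):
        if 400<st[4]<700 and 390<c[0]<510 and 190<c[1]<320: print('board',c.round(),w[:2].round(4),st[4])
E
python3 - <<'E'
from h import *
o=ctrl.get_obs(); print(o['clock'],o['tool_pos'],o['opening'])
s=shot('wrist','w11.png')
for q in inview(s,.06): print(*q, ((q[3][:2]-PC)@np.c_[SX,SY]*1e3).round())
top_lids()
E
```

```text
22.0667 [0.50967854 0.25765665 0.19733113] 0.0851181468857774
367.5 88.5 52.5 [0.398  0.2857 0.06  ] [-157.    1.]
477.5 353.5 55.9 [0.6266 0.4177 0.06  ] [ 81. 116.]
172.5 353.5 59.4 [0.6468 0.1239 0.06  ] [  79. -179.]
299.5 223.5 60.6 [0.5099 0.2392 0.06  ] [-49. -54.]
board [468. 225.] [ 0.57   -0.3346] 519
board [419. 230.] [ 0.5668 -0.225 ] 534
board [475. 274.] [ 0.465  -0.3338] 556
```

Emit:
apply_moves([
  [[0,-20,0],0.12,0.1],
  [[0,-20,0],0.24,0.1],
  [[0,-20,0],0.36,0.1],
  [[0,-20,0],0.48,0.1],
  [[0,-20,0],0.6,0.1],
  [[-2,-40,0],0.71,0.1],
  [[-2,-40,0],0.71,0.1],
  [[-2,-40,0],0.71,0.1],
  [[-2,-40,0],0.71,0.1],
  [[-2,-40,0],0.71,0.1],
  [[-4.55,-59.1,-3],0.71,0.1],
  [[-4.55,-59.1,-3],0.71,0.1],
  [[-4.55,-59.1,-3],0.71,0.1],
  [[-4.55,-59.1,-3],0.71,0.1],
  [[-4.55,-59.1,-3],0.71,0.1],
  [[-4.55,-59.1,-7],0.71,0.1],
  [[-4.55,-59.1,-11],0.71,0.1],
  [[-4.55,-59.1,-14],0.71,0.1],
  [[-4.55,-59.1,-16],0.71,0.1],
  [[-4.55,-59.1,-16],0.71,0.1],
])

```text
clock: 23.83
tool_pos: [0.4608, -0.3336, 0.0252]
orientation: [179.4, -0.2, -135.4]
force: [-1.1, 0.1, 0.2]
opening: 0.0792
gripper_force: 0.0
```

```bash
python3 - <<'E'
from h import *
o=ctrl.get_obs(); print(o['clock'],o['tool_pos'],o['orientation'][2])
s=shot('wrist')
for q in inview(s,.024): print(*q)
t=shot('top','top2.png')
E
```

```text
23.8333 [ 0.46081512 -0.33357923  0.02519162] -135.3780213894134
316.5 293.5 54.0 [ 0.4644 -0.3332  0.024 ]
191.5 353.5 60.6 [ 0.5377 -0.3568  0.024 ]
608.5 104.5 56.7 [ 0.2991 -0.3011  0.024 ]
467.5 351.5 47.9 [ 0.4314 -0.2494  0.024 ]
```

Emit:
apply_moves([
  [[0,0,-1.5],0,0.1],
  [[0,0,-3],0,0.1],
  [[0,0,-3.7],0,0.1],
  [[0,0,-3.9],0,0.1],
  [[0,0,-3.9],0,0.1],
  [[0,0,-3.9],0,1],
  [[0,0,-3.9],0,1],
  [[0,0,-3.9],0,1],
  [[0,0,-3.9],0,1],
  [[0,0,-3.9],0,1],
  [[0,0,-3.9],0,1],
  [[0,0,-3.9],0,1],
  [[0,0,-3.9],0,1],
])

```text
clock: 25.02
tool_pos: [0.4653, -0.3346, -0.0071]
orientation: [-180.0, 0.0, -135.3]
force: [-0.7, 1.8, 5.8]
opening: 0.0547
gripper_force: 30.0
```

Emit:
apply_moves([
  [[0,0,4],0,1],
  [[0,0,8],0,1],
  [[0,0,12],-0.1,1],
  [[2,4,15],-0.2,1],
  [[3,8,15],-0.3,1],
  [[4,12,15],-0.4,1],
  [[5,16,15],-0.5,1],
  [[6.3,20,15],-0.6,1],
  [[6.3,24,15],-0.7,1],
  [[6.3,28,15],-0.8,1],
  [[6.3,31,15],-0.85,1],
  [[6.3,32.6,15],-0.85,1],
  [[6.3,32.6,14],-0.85,1],
  [[6.3,32.6,12.5],-0.85,1],
  [[6.3,32.6,11.4],-0.85,1],
  [[6.3,32.6,11.4],-0.85,1],
  [[6.3,32.6,11.4],-0.85,1],
  [[6.3,32.6,11.4],-0.85,1],
])

```text
clock: 26.52
tool_pos: [0.5282, -0.0089, 0.1067]
orientation: [-180.0, 0.0, 176.0]
force: [-0.2, -0.8, 0.6]
opening: 0.0546
gripper_force: 30.0
```

Emit:
apply_moves([
  [[0,0,0],0,0],
  [[0,0,0],0,0],
  [[0,0,0],0,0],
  [[0,0,0],0,0],
  [[0,0,0],0,0],
  [[0,0,0],0,0],
  [[0,0,0],0,0],
  [[0,0,6],0,0],
  [[0,0,11.6],0,0],
  [[0,0,11.6],0,0],
  [[0,0,11.6],0,0],
  [[0,0,11.6],0,0],
  [[0,0,11.6],0,0],
])

```text
clock: 27.6
tool_pos: [0.5275, -0.0084, 0.222]
orientation: [180.0, -0.0, 176.0]
force: [-0.2, -0.2, -0.7]
opening: 0.0878
gripper_force: 0.0
```

```bash
cat >> h.py <<'E'
def flipcheck(s):
    for o in tray(s):
        r=rect(s); cx,cy=(o[0]-15)*2,(o[1]+78)*2
        row=r[int(cy)-4:int(cy)+5].mean(0); print(*o); print('row along x (2.5mm):',row[max(0,int(cx)-80):int(cx)+80:5].astype(int).tolist())
E
python3 - <<'E'
from h import *
o=ctrl.get_obs(); print(o['clock'],o['tool_pos'])
s=shot('wrist','w12.png'); flipcheck(s)
print('ref'); 
E
```

```text
27.6 [ 0.52754496 -0.00837883  0.22202625]
76.8 15.2 25.75 [6.406e-01 4.000e-04] [237, 237, 237, 237, 237, 237, 237, 237, 234, 223, 203, 178, 184, 191, 184, 189, 193]
row along x (2.5mm): [237, 236, 178, 144, 114, 118, 215, 237, 237, 238, 237, 238, 238, 238, 237, 237, 237, 237, 237, 237, 237, 236, 237, 224, 189, 109, 114, 185, 84, 70, 74, 78]
ref
```

Emit:
apply_moves([
  [[4,0.4,0],0,0.15],
  [[8,0.85,0],0,0.15],
  [[11.3,0.85,0],0,0.15],
  [[11.3,0.85,-4],0,0.15],
  [[11.3,0.85,-8],0,0.15],
  [[11.3,0.85,-12],0,0.15],
  [[11.3,0.85,-15],0,0.15],
  [[11.3,0.85,-18],0,0.15],
  [[11.3,0.85,-20.5],0,0.15],
  [[11.3,0.85,-20.5],0,0.15],
  [[11.3,0.85,-20.5],0,0.15],
])

```text
clock: 28.57
tool_pos: [0.6392, -0.0006, 0.0151]
orientation: [-179.9, -0.3, 176.0]
force: [0.0, 0.1, 1.5]
opening: 0.0745
gripper_force: 0.0
```

Emit:
apply_moves([
  [[0,0,-1],0,0.15],
  [[0,0,-2],0,0.15],
  [[0,0,-2.7],0,0.15],
  [[0,0,-3],0,0.15],
  [[0,0,-3],0,0.15],
  [[0,0,-3],0,1],
  [[0,0,-3],0,1],
  [[0,0,-3],0,1],
  [[0,0,-3],0,1],
  [[0,0,-3],0,1],
  [[0,0,-3],0,1],
  [[0,0,-3],0,1],
  [[0,0,-3],0,1],
])

```text
clock: 29.65
tool_pos: [0.6413, 0.0001, -0.0122]
orientation: [180.0, 0.0, 176.0]
force: [-1.9, 0.0, 4.5]
opening: 0.0547
gripper_force: 30.0
```

Emit:
apply_moves([
  [[0,0,4],0,1],
  [[0,0,8],0,1],
  [[0,0,12],0,1],
  [[0,3,15],0.05,1],
  [[-1,7,15],0.1,1],
  [[-1,11,15],0.14,1],
  [[-2,15,15],0.14,1],
  [[-3,19,15],0.14,1],
  [[-4,23,15],0.14,1],
  [[-5,27,15],0.14,1],
  [[-5.7,31,15],0.14,1],
  [[-5.7,34,14],0.14,1],
  [[-5.7,34,12],0.14,1],
  [[-5.7,34,10],0.14,1],
  [[-5.7,34,8],0.14,1],
  [[-5.7,34,6.5],0.14,1],
  [[-5.7,34,6.5],0.14,1],
  [[-5.7,34,6.5],0.14,1],
])

```text
clock: 31.15
tool_pos: [0.5835, 0.3395, 0.0514]
orientation: [-179.9, -0.1, -175.9]
force: [0.3, 0.6, 0.4]
opening: 0.0545
gripper_force: 30.0
```

Emit:
apply_moves([
  [[0,0,-1],0,1],
  [[0,0,-1.6],0,1],
  [[0,0,-2],0,1],
  [[0,0,-2.25],0,1],
  [[0,0,-2.25],0,1],
  [[0,0,-2.25],0,0.26],
  [[0,0,-2.25],0,0.26],
  [[0,0,-2.25],0,0.26],
  [[0,0,-2.25],0,0.26],
  [[0,0,-2.25],0,0.26],
  [[0,0,-2.25],0,0.26],
  [[0,0,2],0,0.26],
  [[0,0,6],0,0.26],
  [[-4,-4,10],0,0.1],
  [[-8,-8,14],0,0.1],
  [[-8,-8,14],0,0.1],
  [[-8,-8,14],0,0.1],
])

```text
clock: 32.57
tool_pos: [0.5026, 0.2582, 0.1966]
orientation: [179.8, 0.2, -175.9]
force: [0.2, -0.1, 0.1]
opening: 0.0784
gripper_force: 0.0
```

```bash
python3 - <<'E'
from h import *
o=ctrl.get_obs(); print(o['clock'],o['tool_pos'],o['opening'])
top_lids()
E
```

```text
32.5667 [0.50258294 0.25820814 0.19657168] 0.07842958501904711
board [468. 225.] [ 0.57   -0.3346] 517
board [419. 230.] [ 0.5668 -0.225 ] 534
```

Emit:
apply_moves([
  [[0,-20,0],0.12,0.1],
  [[0,-20,0],0.24,0.1],
  [[0,-20,0],0.36,0.1],
  [[0,-20,0],0.48,0.1],
  [[0,-20,0],0.6,0.1],
  [[3,-40,0],0.71,0.1],
  [[3,-40,0],0.71,0.1],
  [[3,-40,0],0.71,0.1],
  [[3,-40,0],0.71,0.1],
  [[3,-40,0],0.71,0.1],
  [[6.3,-48.55,-3],0.71,0.1],
  [[6.3,-48.55,-3],0.71,0.1],
  [[6.3,-48.55,-3],0.71,0.1],
  [[6.3,-48.55,-7],0.71,0.1],
  [[6.3,-48.55,-11],0.71,0.1],
  [[6.3,-48.55,-14],0.71,0.1],
  [[6.3,-48.55,-16],0.71,0.1],
  [[6.3,-48.55,-16],0.71,0.1],
  [[6.3,-48.55,-16],0.71,0.1],
])

```text
clock: 34.2
tool_pos: [0.5665, -0.2254, 0.0313]
orientation: [179.9, -0.1, -135.2]
force: [0.8, -0.4, 1.1]
opening: 0.0788
gripper_force: 0.0
```

```bash
python3 - <<'E'
from h import *
o=ctrl.get_obs(); print(o['clock'],o['tool_pos'],o['orientation'][2])
s=shot('wrist')
for q in inview(s,.024)[:2]: print(*q)
t=shot('top','top3.png')
E
```

```text
34.2 [ 0.56647123 -0.22543393  0.031252  ] -135.24615340285476
163.5 132.5 61.4 [ 0.5644 -0.3332  0.024 ]
322.5 282.5 50.4 [ 0.5654 -0.2254  0.024 ]
```

Emit:
apply_moves([
  [[0,0,-1.5],0,0.1],
  [[0,0,-3],0,0.1],
  [[0,0,-3.7],0,0.1],
  [[0,0,-3.95],0,0.1],
  [[0,0,-3.95],0,0.1],
  [[0,0,-3.95],0,1],
  [[0,0,-3.95],0,1],
  [[0,0,-3.95],0,1],
  [[0,0,-3.95],0,1],
  [[0,0,-3.95],0,1],
  [[0,0,-3.95],0,1],
  [[0,0,-3.95],0,1],
  [[0,0,-3.95],0,1],
])

```text
clock: 35.38
tool_pos: [0.5673, -0.2255, -0.0066]
orientation: [-180.0, 0.0, -135.2]
force: [-1.8, 0.7, 5.3]
opening: 0.0547
gripper_force: 30.0
```

Emit:
apply_moves([
  [[0,0,4],0,1],
  [[0,0,8],0,1],
  [[0,0,12],-0.1,1],
  [[-1,4,15],-0.2,1],
  [[-2,8,15],-0.3,1],
  [[-3,12,15],-0.4,1],
  [[-3.9,15,15],-0.5,1],
  [[-3.9,18,15],-0.6,1],
  [[-3.9,20,15],-0.7,1],
  [[-3.9,21.7,15],-0.8,1],
  [[-3.9,21.7,15],-0.85,1],
  [[-3.9,21.7,14],-0.85,1],
  [[-3.9,21.7,12.5],-0.85,1],
  [[-3.9,21.7,11.35],-0.85,1],
  [[-3.9,21.7,11.35],-0.85,1],
  [[-3.9,21.7,11.35],-0.85,1],
  [[-3.9,21.7,11.35],-0.85,1],
])

```text
clock: 36.8
tool_pos: [0.5282, -0.0089, 0.1065]
orientation: [-180.0, 0.0, 176.1]
force: [0.5, -0.1, -1.2]
opening: 0.0546
gripper_force: 30.0
```

Emit:
apply_moves([
  [[0,0,0],0,0],
  [[0,0,0],0,0],
  [[0,0,0],0,0],
  [[0,0,0],0,0],
  [[0,0,0],0,0],
  [[0,0,0],0,0],
  [[0,0,0],0,0],
  [[0,0,6],0,0],
  [[0,0,11.6],0,0],
  [[0,0,11.6],0,0],
  [[0,0,11.6],0,0],
  [[0,0,11.6],0,0],
  [[0,0,11.6],0,0],
])

```text
clock: 37.88
tool_pos: [0.5276, -0.0084, 0.2221]
orientation: [180.0, -0.0, 176.0]
force: [-0.2, 0.5, -1.4]
opening: 0.0873
gripper_force: 0.0
```

```bash
python3 - <<'E'
from h import *
o=ctrl.get_obs(); print(o['clock'],o['tool_pos'])
s=shot('wrist','w13.png'); flipcheck(s); top_lids()
E
```

```text
37.8833 [ 0.52756409 -0.00839558  0.22207542]
74.2 -12.2 26.3 [ 0.6362 -0.0269] [237, 237, 237, 237, 237, 237, 237, 237, 235, 223, 201, 178, 180, 186, 193, 201, 201]
row along x (2.5mm): [237, 237, 188, 144, 116, 108, 200, 233, 236, 236, 237, 237, 238, 237, 237, 238, 237, 237, 237, 237, 237, 237, 237, 224, 161, 113, 111, 210, 211, 83, 70, 73]
board [468. 225.] [ 0.57   -0.3346] 517
```

Emit:
apply_moves([
  [[4,-1,0],0,0.15],
  [[8,-1.9,0],0,0.15],
  [[10.9,-1.9,0],0,0.15],
  [[10.9,-1.9,-4],0,0.15],
  [[10.9,-1.9,-8],0,0.15],
  [[10.9,-1.9,-12],0,0.15],
  [[10.9,-1.9,-15],0,0.15],
  [[10.9,-1.9,-18],0,0.15],
  [[10.9,-1.9,-20.5],0,0.15],
  [[10.9,-1.9,-20.5],0,0.15],
  [[10.9,-1.9,-20.5],0,0.15],
])

```text
clock: 38.9
tool_pos: [0.6353, -0.028, 0.0153]
orientation: [-179.9, -0.3, 176.0]
force: [1.5, -0.5, 0.7]
opening: 0.0744
gripper_force: 0.0
```

Emit:
apply_moves([
  [[0,0,-1],0,0.15],
  [[0,0,-2],0,0.15],
  [[0,0,-2.7],0,0.15],
  [[0,0,-3],0,0.15],
  [[0,0,-3],0,0.15],
  [[0,0,-3],0,1],
  [[0,0,-3],0,1],
  [[0,0,-3],0,1],
  [[0,0,-3],0,1],
  [[0,0,-3],0,1],
  [[0,0,-3],0,1],
  [[0,0,-3],0,1],
  [[0,0,-3],0,1],
])

```text
clock: 39.98
tool_pos: [0.6373, -0.0274, -0.0121]
orientation: [180.0, 0.0, 176.0]
force: [-0.7, 1.1, 4.4]
opening: 0.0556
gripper_force: 30.0
```

Emit:
apply_moves([
  [[0,0,4],0,1],
  [[0,0,8],0,1],
  [[0,0,12],0,1],
  [[-1,3,15],0.05,1],
  [[-2,7,15],0.1,1],
  [[-4,11,15],0.14,1],
  [[-6,15,15],0.14,1],
  [[-8,18,15],0.14,1],
  [[-10,21,15],0.14,1],
  [[-11.2,25,15],0.14,1],
  [[-11.2,27.9,14],0.14,1],
  [[-11.2,27.9,12],0.14,1],
  [[-11.2,27.9,10],0.14,1],
  [[-11.2,27.9,8],0.14,1],
  [[-11.2,27.9,6.5],0.14,1],
  [[-11.2,27.9,6.5],0.14,1],
  [[-11.2,27.9,6.5],0.14,1],
])

```text
clock: 41.4
tool_pos: [0.5245, 0.251, 0.0517]
orientation: [-179.9, -0.1, -175.9]
force: [0.1, 0.1, -0.9]
opening: 0.0553
gripper_force: 30.0
```

Emit:
apply_moves([
  [[0,0,-1],0,1],
  [[0,0,-1.6],0,1],
  [[0,0,-2],0,1],
  [[0,0,-2.25],0,1],
  [[0,0,-2.25],0,1],
  [[0,0,-2.25],0,0.26],
  [[0,0,-2.25],0,0.26],
  [[0,0,-2.25],0,0.26],
  [[0,0,-2.25],0,0.26],
  [[0,0,-2.25],0,0.26],
  [[0,0,-2.25],0,0.26],
  [[0,0,2],0,0.26],
  [[0,0,6],0,0.26],
  [[0,-4,10],0,0.1],
  [[0,-8,14],0,0.1],
  [[0,-8,14],0,0.1],
  [[0,-8,14],0,0.1],
])

```text
clock: 42.82
tool_pos: [0.5268, 0.1697, 0.1979]
orientation: [179.8, 0.4, -176.0]
force: [0.4, 0.7, -0.8]
opening: 0.0782
gripper_force: 0.0
```

```bash
python3 - <<'E'
from h import *
o=ctrl.get_obs(); print(o['clock'],o['tool_pos'],o['opening'])
top_lids()
E
```

```text
42.8167 [0.52683532 0.16967006 0.19793642] 0.07822944818926383
board [468. 225.] [ 0.57   -0.3347] 518
```

Emit:
apply_moves([
  [[0,-20,0],0.12,0.1],
  [[0,-20,0],0.24,0.1],
  [[0,-20,0],0.36,0.1],
  [[0,-20,0],0.48,0.1],
  [[0,-20,0],0.6,0.1],
  [[3,-40,0],0.71,0.1],
  [[3,-40,0],0.71,0.1],
  [[3,-40,0],0.71,0.1],
  [[3,-40,0],0.71,0.1],
  [[3,-40,0],0.71,0.1],
  [[4.4,-50.7,-3],0.71,0.1],
  [[4.4,-50.7,-3],0.71,0.1],
  [[4.4,-50.7,-3],0.71,0.1],
  [[4.4,-50.7,-7],0.71,0.1],
  [[4.4,-50.7,-11],0.71,0.1],
  [[4.4,-50.7,-14],0.71,0.1],
  [[4.4,-50.7,-16],0.71,0.1],
  [[4.4,-50.7,-16],0.71,0.1],
  [[4.4,-50.7,-16],0.71,0.1],
])

```text
clock: 44.45
tool_pos: [0.5681, -0.3349, 0.0306]
orientation: [179.8, -0.1, -135.2]
force: [0.2, -0.2, 1.0]
opening: 0.079
gripper_force: 0.0
```

```bash
python3 - <<'E'
from h import *
o=ctrl.get_obs(); print(o['clock'],o['tool_pos'],o['orientation'][2])
s=shot('wrist')
for q in inview(s,.024)[:2]: print(*q)
t=shot('top','top4.png')
E
```

```text
44.45 [ 0.56810387 -0.33492886  0.03059013] -135.242399533862
319.5 280.5 52.1 [ 0.5671 -0.337   0.024 ]
185.5 354.5 60.5 [ 0.6524 -0.359   0.024 ]
```

Emit:
apply_moves([
  [[0,0,-1.5],0,0.1],
  [[0,0,-3],0,0.1],
  [[0,0,-3.7],0,0.1],
  [[0,0,-3.95],0,0.1],
  [[0,0,-3.95],0,0.1],
  [[0,0,-3.95],0,1],
  [[0,0,-3.95],0,1],
  [[0,0,-3.95],0,1],
  [[0,0,-3.95],0,1],
  [[0,0,-3.95],0,1],
  [[0,0,-3.95],0,1],
  [[0,0,-3.95],0,1],
  [[0,0,-3.95],0,1],
])

```text
clock: 45.63
tool_pos: [0.5693, -0.3356, -0.0066]
orientation: [-180.0, 0.0, -135.3]
force: [-0.7, 1.3, 5.7]
opening: 0.0543
gripper_force: 30.0
```

Emit:
apply_moves([
  [[0,0,4],0,1],
  [[0,0,8],0,1],
  [[0,0,12],-0.1,1],
  [[-1,4,15],-0.2,1],
  [[-2,8,15],-0.3,1],
  [[-3,12,15],-0.4,1],
  [[-4.1,16,15],-0.5,1],
  [[-4.1,20,15],-0.6,1],
  [[-4.1,24,15],-0.7,1],
  [[-4.1,28,15],-0.8,1],
  [[-4.1,31,15],-0.85,1],
  [[-4.1,32.7,15],-0.85,1],
  [[-4.1,32.7,14],-0.85,1],
  [[-4.1,32.7,12.5],-0.85,1],
  [[-4.1,32.7,11.35],-0.85,1],
  [[-4.1,32.7,11.35],-0.85,1],
  [[-4.1,32.7,11.35],-0.85,1],
  [[-4.1,32.7,11.35],-0.85,1],
])

```text
clock: 47.13
tool_pos: [0.5282, -0.0088, 0.1067]
orientation: [-180.0, 0.0, 176.0]
force: [0.0, 0.4, 0.2]
opening: 0.0545
gripper_force: 30.0
```

Emit:
apply_moves([
  [[0,0,0],0,0],
  [[0,0,0],0,0],
  [[0,0,0],0,0],
  [[0,0,0],0,0],
  [[0,0,0],0,0],
  [[0,0,0],0,0],
  [[0,0,0],0,0],
  [[0,0,6],0,0],
  [[0,0,11.6],0,0],
  [[0,0,11.6],0,0],
  [[0,0,11.6],0,0],
  [[0,0,11.6],0,0],
  [[0,0,11.6],0,0],
])

```text
clock: 48.22
tool_pos: [0.5275, -0.0084, 0.222]
orientation: [180.0, -0.0, 176.0]
force: [0.3, -0.3, -0.5]
opening: 0.0876
gripper_force: 0.0
```

```bash
python3 - <<'E'
from h import *
o=ctrl.get_obs(); print(o['clock'],o['tool_pos'])
s=shot('wrist','w14.png'); flipcheck(s); top_lids()
E
```

```text
48.2167 [ 0.52754935 -0.00836801  0.22204782]
75.2 -9.8 26.55 [ 0.6374 -0.0245] [237, 237, 237, 237, 237, 237, 237, 234, 223, 205, 193, 191, 190, 199, 203, 201, 206]
row along x (2.5mm): [237, 237, 237, 236, 237, 217, 146, 134, 109, 133, 221, 238, 237, 237, 237, 237, 237, 237, 237, 237, 237, 237, 237, 237, 237, 237, 235, 204, 136, 69, 72, 76]
```

Emit:
apply_moves([
  [[4,0,0],0,0.12],
  [[4,0,0],0,0.12],
  [[4,0,0],0,0.12],
  [[4,0,0],0,0.12],
])

```text
clock: 48.65
tool_pos: [0.5673, -0.0087, 0.2207]
orientation: [-179.9, -0.2, 176.0]
force: [0.1, -0.3, -0.9]
opening: 0.0771
gripper_force: 0.0
```

```bash
python3 - <<'E'
from h import *
s=shot('wrist','w15.png'); flipcheck(s)
a=rect(s)
r=rect(cv2_s:=dict(s)) if 0 else a
t=shot('top'); c=cv2.cvtColor(t['img'][190:370,105:285],cv2.COLOR_RGB2BGR)
im=np.zeros((600,800,3),np.uint8); im[:312,:270]=cv2.cvtColor(a,cv2.COLOR_GRAY2BGR); im[:500,290:790]=cv2.resize(c,(500,500),interpolation=2)
cv2.imwrite('pics/c15.png',im)
E
```

```text
84.8 -9.8 26.25 [ 0.6469 -0.0251] [236, 236, 236, 236, 236, 236, 237, 237, 235, 226, 207, 181, 185, 193, 196, 212, 224]
row along x (2.5mm): [238, 238, 210, 149, 127, 116, 213, 235, 237, 238, 238, 237, 238, 237, 237, 237, 236, 236, 236, 236, 236, 236, 236, 225, 181, 134, 120, 222, 236, 237, 237, 237]
```

Emit:
apply_moves([
  [[4,-1,0],0,0.15],
  [[7.9,-1.7,0],0,0.15],
  [[7.9,-1.7,0],0,0.15],
  [[7.9,-1.7,-4],0,0.15],
  [[7.9,-1.7,-8],0,0.15],
  [[7.9,-1.7,-12],0,0.15],
  [[7.9,-1.7,-15],0,0.15],
  [[7.9,-1.7,-18],0,0.15],
  [[7.9,-1.7,-20.5],0,0.15],
  [[7.9,-1.7,-20.5],0,0.15],
  [[7.9,-1.7,-20.5],0,0.15],
])

```text
clock: 49.67
tool_pos: [0.6459, -0.0257, 0.0169]
orientation: [-179.9, -0.1, 176.1]
force: [1.1, 0.0, 1.1]
opening: 0.0746
gripper_force: 0.0
```

Emit:
apply_moves([
  [[0,0,-1],0,0.15],
  [[0,0,-2],0,0.15],
  [[0,0,-2.7],0,0.15],
  [[0,0,-3],0,0.15],
  [[0,0,-3],0,0.15],
  [[0,0,-3],0,1],
  [[0,0,-3],0,1],
  [[0,0,-3],0,1],
  [[0,0,-3],0,1],
  [[0,0,-3],0,1],
  [[0,0,-3],0,1],
  [[0,0,-3],0,1],
  [[0,0,-3],0,1],
])

```text
clock: 50.75
tool_pos: [0.6473, -0.0254, -0.0122]
orientation: [180.0, 0.0, 176.0]
force: [-0.5, -0.5, 4.3]
opening: 0.0539
gripper_force: 29.9
```

Emit:
apply_moves([
  [[0,0,4],0,1],
  [[0,0,8],0,1],
  [[0,0,12],0,1],
  [[0,0,15],0,1],
  [[0,0,15],0,1],
  [[0,0,15],0,1],
])

```text
clock: 51.25
tool_pos: [0.6481, -0.0251, 0.1398]
orientation: [179.9, 0.2, 176.0]
force: [0.2, 0.1, -1.2]
opening: 0.0539
gripper_force: 29.9
```

```bash
python3 - <<'E'
from h import *
print(ctrl.get_obs()['opening'])
t=shot('top'); 
c=cv2.resize(cv2.cvtColor(t['img'][190:370,105:285],cv2.COLOR_RGB2BGR),(600,600),interpolation=2)
cv2.imwrite('pics/c16.png',c)
E
```

```text
0.053880826121763356
```

View pics/c16.png

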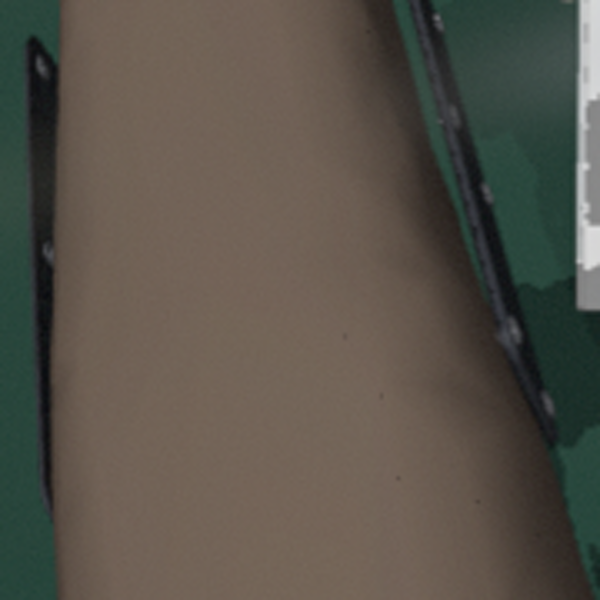

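The arm's link hides the scale from the top camera here. I'll check the pan numerically from the scene camera instead.

```bash
cat >> h.py <<'E'
def panrect(s,z=.06):
    g=cv2.cvtColor(s['img'],cv2.COLOR_RGB2GRAY)
    xs=np.arange(-90,90,.5)/1e3; ys=np.arange(-100,100,.5)/1e3
    X,Y=np.meshgrid(xs,ys); W=PC+X[...,None]*SX+Y[...,None]*SY
    uv=w2p(s,np.c_[W.reshape(-1,2),np.full(X.size,z)]).reshape(*X.shape,2).astype(np.float32)
    return cv2.remap(g,uv[...,0],uv[...,1],cv2.INTER_LINEAR)
def panlids(s,thr=12,n=6):
    r=panrect(s)
    c=cv2.HoughCircles(cv2.GaussianBlur(r,(0,0),1.5),cv2.HOUGH_GRADIENT,1,80,param1=40,param2=thr,minRadius=48,maxRadius=62)
    for x,y,rad in ([] if c is None else c[0][:n]): print('pan',round(x/2-90,1),round(y/2-100,1),rad/2)
    return r
def ascii(r,step=12):
    q=cv2.resize(r,(r.shape[1]//step*1,r.shape[0]//step),interpolation=cv2.INTER_AREA)
    q=np.clip((q.astype(int)-60)//20,0,9)
    for row in q: print(''.join(str(v) for v in row))
E
python3 - <<'E'
from h import *
u=shot('scene','s16.png'); r=panlids(u); ascii(r,10)
for d in ctrl.spot_point(u,'lid1_mid')[:5]: w=p2w(u,d['at'],.053); print(d['score'],w.round(3),((w[:2]-PC)@np.c_[SX,SY]*1e3).round())
E
```

```text
pan 47.8 -50.2 26.8
pan 48.2 31.2 26.8
pan -27.8 -44.8 26.1
333455689999999999999999999999999999
323445689999999999999999999999999999
323445789999999999999999999999999999
323445789999999999999999999999999999
323345899998876678899999986667899999
323345789987533345789998643234678999
323456899877876434578988887643458999
333578898779998754468878999875446899
445789986689999875457668999997545899
545789875789999986556579999998645799
545789865789999987566579999999755899
545889865689999997566578999999755899
545789865688999997566568999999746999
545789875568899986587546899998668999
545899986445778887898644678888789999
545899988643345788999864344578999999
545899999876678899999987667899999999
545789999999999999999999999999999999
545789999999999999999999999999999999
545789999999999999999999999999999999
545789999999999999999999988778899999
545789999999999999999999742234789999
545789999999999999999987443333468999
545789999999999999999988888754347899
545799999999999999999878999886445899
545799999999999999998668999998645799
545789999999999999997579999998744799
545789999999999999997578999999755899
545799999999999999987568999999856899
545899999999999999987557899999758999
545789999999999999988545788998779999
545789999999999999998754456667899999
545789999999999999999875333589999999
645789999999999999999988778899999999
545789999999999999999999999999999999
545789999999999999999999999999999999
545789999999999999999999999999999999
545788888888888888888888888888888888
544455555555544555444555444554444444
532111111111111111111111111111111111
0.94 [0.581 0.346 0.053] [30. 48.]
```

All three placed lids show as open rings in their slots, so I'll place the fourth.

Emit:
apply_moves([
  [[-1,4,0],0.05,1],
  [[-3,8,0],0.1,1],
  [[-4,12,0],0.14,1],
  [[-6,16,0],0.14,1],
  [[-7,20,0],0.14,1],
  [[-9,24,0],0.14,1],
  [[-10,28,0],0.14,1],
  [[-12,32,0],0.14,1],
  [[-12.85,35,0],0.14,1],
  [[-12.85,36.1,-1],0.14,1],
  [[-12.85,36.1,-3],0.14,1],
  [[-12.85,36.1,-5],0.14,1],
  [[-12.85,36.1,-7],0.14,1],
  [[-12.85,36.1,-8.5],0.14,1],
  [[-12.85,36.1,-8.5],0.14,1],
  [[-12.85,36.1,-8.5],0.14,1],
])

```text
clock: 52.73
tool_pos: [0.5177, 0.3345, 0.0505]
orientation: [-179.8, -0.2, -175.9]
force: [-0.9, 0.2, -0.1]
opening: 0.0544
gripper_force: 29.9
```

Emit:
apply_moves([
  [[0,0,-1],0,1],
  [[0,0,-1.6],0,1],
  [[0,0,-2],0,1],
  [[0,0,-2.25],0,1],
  [[0,0,-2.25],0,1],
  [[0,0,-2.25],0,0.26],
  [[0,0,-2.25],0,0.26],
  [[0,0,-2.25],0,0.26],
  [[0,0,-2.25],0,0.26],
  [[0,0,-2.25],0,0.26],
  [[0,0,-2.25],0,0.26],
  [[0,0,2],0,0.26],
  [[0,0,6],0,0.26],
  [[0,-6,12],0,0.1],
  [[0,-10,16],0,0.1],
  [[0,-14,16],0,0.1],
  [[0,-18,16],0,0.1],
  [[0,-22,16],0,0.1],
  [[0,-22,16],0,0.1],
])

```text
clock: 54.32
tool_pos: [0.5182, 0.1151, 0.2134]
orientation: [180.0, 0.1, -175.9]
force: [1.7, 0.4, 0.3]
opening: 0.079
gripper_force: 0.0
```

Emit:
apply_moves([
  [[0,-4,0],0,0.1],
  [[0,-8,0],0,0.1],
  [[0,-12,0],0,0.1],
  [[0,-16,0],0,0.1],
  [[0,-20,0],0,0.1],
  [[0,-24,0],0,0.1],
  [[0,-24,0],0,0.1],
  [[0,-24,0],0,0.1],
])

```text
clock: 54.98
tool_pos: [0.518, -0.1255, 0.2121]
orientation: [180.0, -0.0, -176.2]
force: [-0.7, 0.6, -0.1]
opening: 0.0789
gripper_force: 0.0
```

```bash
python3 - <<'E'
from h import *
o=ctrl.get_obs(); print(o['clock'],o['tool_pos'])
u=shot('scene','s17.png'); ascii(panrect(u),10)
t=shot('top','t17.png'); print('top'); ascii(panrect(t),10)
h=cv2.cvtColor(t['img'],cv2.COLOR_RGB2HSV); m=((h[...,0]<8)|(h[...,0]>172))&(h[...,1]>90)&(h[...,2]>90)
k=w2p(t,[[.4005,.2845,.06]])[0]; yy,xx=np.mgrid[:480,:640]; m&=np.hypot(xx-k[0],yy-k[1])<30
ys,xs=np.where(m); P=np.array([p2w(t,(x,y),.06)[:2] for x,y in zip(xs,ys)]); d=P.mean(0)-[.4005,.2845]; print(len(P),P.mean(0),'pointer-scale deg',np.degrees(np.arctan2(d[1],d[0]))-4.2)
E
```

```text
54.9833 [ 0.51796971 -0.12552079  0.21206924]
656789999999999999999999999999999999
545889999999999999999999999999999999
545889999999999999999999999999999999
545789999999888999999999999999999999
545789999987666788999988778899999999
545789999864323467998753335789999999
545789998777654346887665433468999999
545789886899886545778998864457999999
545788857899998656678999986446899999
545788657999999866579999998545899999
545788658999999876589999998645899999
545788557899999876578999999745899999
545788656899999875568999998747999999
545788655788999876457899998658999999
545788754467888777545788887689999999
545899875434568888743455678899999999
545789988766788999876445789999999999
545789999999999999998889999999999999
545789999999999999999999999999999999
545789999999999999999999999999999999
545789999999988788999999988778899999
545789999998643456889998742234689999
545789999975433334578987443323468999
545789999878876543468987888754346899
545789998789998864457878999886445899
545789986689999875457668999988545799
545789875789999986456578999998744799
545789875789999987566578999999755899
545789875689999987
[... 1273 characters left out ...]
7777763
777777633677776677763367777677777774
777777547777777677744777777767777774
777775477777777667636777777756777775
777775477777777767547777777765777775
777775677777777757457777777764777775
777775677777777647557777777763777774
777776577777777557657777777754777774
777777567777776367766777777636777775
777777766677753577776667775357777775
777777777543335777777654433577777775
777777777776677777777777777777777774
777777777777777777777777777777777774
777777777777777777777777777777777774
777777777777777777777777777777777775
777777777777777777777777777777777775
777777777777777777777777777777777775
444444444444444444444444444444333442
13 [0.43022692 0.28557056] pointer-scale deg -2.137489129893189
```

Lids 1 and 3 look shifted slightly since the last look, so I'll clear the arm and check from above.

Emit:
apply_moves([
  [[0,-4,2],0,0],
  [[0,-8,2],0,0],
  [[-2,-12,2],0,0],
  [[-4,-16,2],0,0],
  [[-6,-20,2],0,0],
  [[-8,-24,2],0,0],
  [[-10,-28,2],0,0],
  [[-12,-32,2],0,0],
  [[-13,-36,2],0,0],
  [[-14,-40,2],0,0],
  [[-14,-40,2],0,0],
  [[-14,-40,2],0,0],
])

```text
clock: 56.08
tool_pos: [0.3782, -0.5255, 0.2311]
orientation: [180.0, -0.1, -176.0]
force: [-0.1, -0.2, 0.4]
opening: 0.0877
gripper_force: 0.0
```

```bash
python3 - <<'E'
from h import *
o=ctrl.get_obs(); print(o['clock'],o['tool_pos'])
t=shot('top','t18.png'); r=panlids(t); ascii(r,10)
u=shot('scene','s18.png'); panlids(u)
h=cv2.cvtColor(t['img'],cv2.COLOR_RGB2HSV); m=((h[...,0]<8)|(h[...,0]>172))&(h[...,1]>90)&(h[...,2]>90)
k=w2p(t,[[.4005,.2845,.06]])[0]; yy,xx=np.mgrid[:480,:640]; m&=np.hypot(xx-k[0],yy-k[1])<30
ys,xs=np.where(m); print(list(zip(xs,ys)),k)
print('ref zero-mark/bystanders'); 
for n in ('jam_jar','steel_mug','tin'):
  d=ctrl.spot_point(t,n)[:1]; print(n,d and p2w(t,d[0]['at'],0).round(3))
E
```

```text
56.0833 [ 0.37817036 -0.52550701  0.23112781]
pan -31.8 38.8 26.1
pan 30.8 37.8 29.0
pan 16.8 -42.8 26.1
pan -39.8 -43.8 25.75
pan -9.2 0.2 27.95
777777777777777777777777777777777774
777777777777777777777777777777777774
777777777777777777777777777777777774
777777777777777777777777777777777775
777777777777777777777777777777777774
777777764455777777766677777777777774
777777336777677775345666777777777774
777774477777767753677777677777777774
777754777777766636777777667777777775
777756777777775547777777756777777775
777747777777775567777777765777777774
777747777777775577777777764777777774
777756777777774567777777755777777774
777766777777764667777777746777777775
777776677777646756777777547777777775
777777765665467776667764467777777775
777777777666777777765555777777777774
777777777777777777777777777777777774
777777777777777777777777777777777774
777777777777777777777777777777777775
777777777777777777777777777777777775
777777777776777777777776677777777775
777777764334456777776434455677777774
777777633677776677763367777677777774
777777447777777677744777777767777774
77777547777777766763677777775
[... 441 characters left out ...]
7777777775
777777777777777777777777777777777775
444444444444444444444444444444333432
pan 31.2 -48.2 27.35
pan 48.2 31.2 27.4
pan -15.8 32.2 27.3
pan -24.2 -46.2 30.7
[(np.int64(175), np.int64(309)), (np.int64(175), np.int64(310)), (np.int64(176), np.int64(310)), (np.int64(175), np.int64(311)), (np.int64(176), np.int64(311)), (np.int64(175), np.int64(312)), (np.int64(176), np.int64(312)), (np.int64(175), np.int64(313)), (np.int64(176), np.int64(313)), (np.int64(176), np.int64(314)), (np.int64(176), np.int64(315)), (np.int64(176), np.int64(316)), (np.int64(176), np.int64(317))] [176.57726679 327.51690236]
ref zero-mark/bystanders
jam_jar [0.784 0.12  0.   ]
steel_mug [0.749 0.245 0.   ]
tin []
```

```bash
python3 -c "
from plant import ctrl
print(ctrl.close_job())"
```

```text
the job is handed in; nothing more can be done
None
```

I handed the job in at about 56 s: the tare pointer is on zero, all four lids went down the chute, and they now lie open side up on the pan; lids 1 and 3 were knocked together and touch, but by my measurements they lie flat (no verdict was returned).

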